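# Put the washed mate set away on the cabinet's glass shelf

### The arm

A 7-joint arm with a two-finger parallel gripper is mounted at the origin on the work surface. World frame = base frame: x ahead of the robot, y to its left, z up, the work surface at z = 0. Lengths are in m, angles in rad, forces in N, time in s.
With the tool pointing down it reaches from about 0.4 to 0.85 m from the base axis. Payload 4.5 kg.
Tool frame: the origin (TCP) lies on the centre line of the jaws, within the pads' length; the fingertips stand ahead of it and the grasp point (between the pads) lies 6 mm ahead of it (r.tcp_to_tips is the x of the fingertips in the tool frame, in m); x points along the fingers, y is the direction in which the jaws open and shut, and the axes are right-handed (so a half turn about x gives the same grasp; the last joint's range is limited). The gripper opens to 88 mm and grips with 3 to 60 N. Pads are 18 mm wide; open, the fingers measure 123 mm over their backs; the gripper's body (75 mm by 187 mm) begins 45 mm behind the grasp point.
Start: joints at [-1.098, 0.689, -0.195, 1.565, 0.157, 0.902, -0.215], TCP at [0.266, 0.566, 0.264] pointing down, gripper open.
Joint ranges: [-3.01, 3.01], [-0.46, 2.08], [-1.47, 1.51], [0.13, 2.56], [-1, 4.14], [0.04, 2.09], [-2.66, 2.66]. Speed limits (rad/s): [2.57, 2.57, 3.14, 3.14, 3.14, 3.14, 3.14].

### API

Orientations are given as a unit quaternion [x, y, z, w].
In Python, from plant import r gives the robot as it stands.
- The arm moves only by the tool play_rows, never from a script. Its argument "targets" is a list of rows, each a list of 3 entries, a list of its own where there are three numbers: the turn, a rotation vector about the world's x, y, z in rad, then the shift along the world's x, y, z in units of 40 mm (1.0 is 40 mm), then the closure in counts, from 0 (fully open) to 255 (shut). A call has 1 to 5 rows; each row shifts and turns the commanded pose from where the row before left it; what a row does not reach is not made up. A row lasts 1/10 s, in which the tool goes at most 50 mm and 8.59 degrees, less where a joint would pass 70% of its speed; a pose out of reach is approached as far as the arm can. A call is refused whole if a number of a shift passes 1 or a number of a turn 0.15, either way. A call with a gripper value outside its range is refused whole. The fingers move at their own pace and stop on an object; "newtons" is the grip in N (left out, the last holds). Time passes only in rows, so rows that do not move let the fingers close. It gives the time, the measured TCP pose, the force and the opening at its end, in the units of the state.
- r.get_state(): the state, without advancing time (a new reading comes with each control period).
- r.snapshot(name): name is "side" or "top" or "wrist"; returns a dict with "color" (480x640x3 uint8, red, green, blue), "fx", "fy", "cx", "cy" (pixels), "cam_to_world" (4x4, takes a point from camera to world coordinates). Camera axes: x right, y up, looking along -z (the intrinsics and any distortion apply to the point x, -y, -z); pixel columns grow to the right and rows downward; lengths in m; the calibration is good to about 2 mm. A picture is of the moment at which its call begins. There is no depth.
- r.finish_job(): hands the job in, once; it reports no verdict.
The state is a dict: "clock": time; "q": joint angles; "qd": joint speeds; "joint_torque": joint torques, N m; "tool_pos": TCP position; "eef_rot": TCP orientation; "contact_force": force on the tool from outside, world axes, zero at the start; "moment": the same for the moment, N m; "opening": opening from 0.0 (shut) to 1.0 (fully open).
Only numpy, scipy, OpenCV 4.12 (cv2) and the standard library are available. Lean on these libraries where they do the work, as an engineer would, in place of code of your own. Each camera call takes 0.05 s, during which the arm holds its last target.

### The job

The mate set is washed and dry: put each piece where its kind belongs. Unclip the tubed bombilla from its drying stand and lay it and the bare bombilla side by side, lengthwise and flat in the wooden tray; stand both spare filters upright in the blue dish; and set the ceramic gourd gently and upright in the middle of the cork saucer without ever tipping it over. Leave the sugar bowl and the closed filter box where they are.

Things in the scene. Friction and masses are not known exactly. Their poses are not given: they have to be found in the camera images.
- gourd: Loose terracotta ceramic mate gourd, an empty cup 80 mm high: foot 46 mm across, straight belly 60 mm across from 28 to 52 mm up, mouth 53 mm, wall 4.5 mm; 0.2 kg, fragile. Origin: centre of its underside, z up. Everything stands on a glass shelf, top 12 mm above the work surface.
- tube: Loose clear plastic tube with a steel bombilla (straw) inside: 22 mm across, 200 mm long, eight-sided green ends 26 mm across the flats (24 mm twist cap at +x, 12 mm foot at -x), 70 g. Origin: mid-length on the axis; x along it to the cap. Starts level in the clips of clip. On a flat floor it rests on its ends' flats, axis 13 mm up, and does not roll.
- bombilla: Loose bare steel bombilla (straw) lying on the glass: 180 mm long, stem 9 mm across, brass ring 11 mm across at the middle (x -12 to +6 mm; grip here), flat perforated head 34 x 26 x 11 mm at the -x end, mouthpiece at +x; 40 g. Origin: on the axis at mid-length, 5.5 mm above what it lies on; x along the stem.
- filter_steel: Loose spare filter of silver steel: perforated upright cylinder 22 mm across with a bevelled crown, 34 mm high (straight sides up to 27 mm), 25 g. Origin: centre of its underside, z up.
- filter_brass: Loose spare filter of yellow brass, same shape and size as the steel one: 22 mm across, 34 mm high, standing upright. Origin: centre of its underside, z up.
- tray: Fixed light-wood tray for the two straws, 240 mm long (its x) by 130 mm wide (its y), 12 mm high; floor and walls 4 mm thick, so inside 232 x 122 mm and 8 mm deep. Origin: centre of its underside, z up. Wide enough for the two to lie side by side, about 55 mm apart.
- dish: Fixed blue ceramic dish for the spare filters, 74 mm (its x) by 108 mm (its y), 14 mm high; floor and walls 4 mm thick, inside 66 x 100 mm and 10 mm deep. Origin: centre of its underside, z up.
- saucer: Fixed round cork saucer for the gourd, 92 mm across, flat cork top 6 mm above its underside, with a thin dark rim 5 mm wide. Origin: centre of its underside, z up.
- clip: Fixed drying stand, base 190 (x) by 90 (y) by 5 mm; two steel spring C-clips, 14 mm wide, 68 mm high, at x = -50 and +50 mm, hold the tube along x at y = -5, z = 50 mm. Mouths face +y: pulled level to +y the tube snaps out at about 13 N and is clear of the jaws after 30 mm. Posts behind (-y) the tube only at the clips; between the clips 86 mm free. Origin: centre of the underside.
- sugar_bowl: Loose bystander: round white sugar bowl 76 mm across, 52 mm high, with a steel flap lid on a hinge (shut). Origin: centre of its underside. Leave it where it stands.
- filter_box: Loose bystander: closed wooden box with a white sliding door on top, 70 mm (its x) by 120 mm (its y), 42 mm high, at the far edge of the glass shelf. Origin: centre of its underside. Leave it where it stands.

How it is judged:
At the end, for the whole second after the job is handed in: Tube and bombilla lie flat in the tray (mid-points within 30 x 55 mm of its middle, 0.3 rad of lengthwise); both filters upright (0.15 rad) in the dish; gourd upright (0.1 rad) on the saucer, within 15 mm of centre; bystanders within 15 mm of their start; all at rest, released (x of tube in the frame of tray between -0.03 and 0.03 m and y of tube in the frame of tray between -0.055 and 0.055 m and z of tube in the frame of tray between 0.013 and 0.021 m and angle between the x axis of each of tube, bombilla and the x axis of tray, either way round below 0.3 rad and angle between tube's own x axis and vertical between 1.53 and 1.61 rad and linear speed of each of tube, bombilla, filter_steel, filter_brass, gourd, sugar_bowl, filter_box below 0.02 m/s and angular speed of each of tube, bombilla, filter_steel, filter_brass, gourd, sugar_bowl, filter_box below 0.3 rad/s and x of bombilla in the frame of tray between -0.03 and 0.03 m and y of bombilla in the frame of tray between -0.055 and 0.055 m and z of bombilla in the frame of tray between 0.0055 and 0.0135 m and angle between bombilla's own x axis and vertical between 1.53 and 1.61 rad and x of filter_steel in the frame of dish between -0.026 and 0.026 m and y of filter_steel in the frame of dish between -0.043 and 0.043 m and z of filter_steel in the frame of dish between 0.002 and 0.007 m and angle between each of filter_steel, filter_brass's own z axis and vertical below 0.15 rad and x of filter_brass in the frame of dish between -0.026 and 0.026 m and y of filter_brass in the frame of dish between -0.043 and 0.043 m and z of filter_brass in the frame of dish between 0.002 and 0.007 m and horizontal distance between gourd and saucer below 0.015 m and z of gourd in the frame of saucer between 0.004 and 0.009 m and angle between gourd's own z axis and vertical below 0.1 rad and distance of each of sugar_bowl, filter_box from where it was at the start of the episode below 0.015 m); the robot touches nothing.
It fails at once if the gourd is tipped by more than 35 degrees (angle between gourd's own z axis and vertical above 0.6 rad).
It fails at once if the gourd is dropped (falls free by more than about 12 mm) (linear speed of gourd above 0.45 m/s and contact force between the fingers and gourd below 0.2 N).
It fails at once if the sugar bowl or the filter box is shifted by more than 25 mm (distance of any of sugar_bowl, filter_box from where it was at the start of the episode above 0.025 m).
It also fails if it takes over 125 s, if anything falls off the work surface, if the arm or the gripper's body presses on something with over 40 N, if the wrist force passes 120 N, or if a joint passes its speed limit or range.

## Working session

There is one attempt and no reset: what is moved stays moved. The work goes in short steps, Python scripts to look and compute and a tool call to move; the robot and the scene stay as the last step left them, time stands still between calls to the robot, and variables do not carry over. Pictures are saved under pics/ and viewed, and the job is handed in when it is done.

Besides the shell and the picture viewer there is one more tool, called after "Call:" as a command line: name --argument value ..., lists and objects as JSON in quotes. play_rows: Moves the arm, as the interface text tells. Its arguments: {"type":"object","properties":{"targets":{"type":"array","items":{"type":"array"}},"newtons":{"type":"number"}},"required":["targets"]}

```bash
ls; mkdir -p pics; python3 - <<'E'
from plant import r
import cv2
s=r.get_state()
for k in s: print(k,s[k])
print(r.tcp_to_tips)
for n in ["side","top","wrist"]:
    d=r.snapshot(n); print(n,d["fx"],d["fy"],d["cx"],d["cy"],[k for k in d]); print(d["cam_to_world"])
    cv2.imwrite(f"pics/{n}0.png",d["color"][:,:,::-1])
E
```

```text
pics
clock 0.0
q [-1.09820775  0.6899454  -0.19451579  1.56631026  0.15731941  0.90250057
 -0.21513941]
qd [ 0.00079958 -0.00087306  0.00029834  0.00222286 -0.00037204 -0.00029127
 -0.00039111]
joint_torque [-1.56169306e-03 -5.27555144e+01 -1.26768060e+00 -1.53434533e+01
 -5.27176692e-02  6.36090888e-03  1.77068428e-04]
tool_pos [0.26533056 0.56525694 0.26294312]
eef_rot [ 0.1532549   0.69024649 -0.1544948   0.69007542]
contact_force [ 0.70544565 -0.77604616 -0.1780383 ]
moment [-0.01428224 -0.02308797 -0.02261401]
opening 1.0001865302956974
0.025
side 436.8953475899293 436.8953475899293 319.13633344951074 240.08115852445468 ['color', 'fx', 'fy', 'cx', 'cy', 'cam_to_world']
[[ 0.98042349  0.11190761 -0.16200759  0.45474029]
 [-0.19600895  0.63290294 -0.74900892 -0.57599825]
 [ 0.01871528  0.76610088  0.6424478   0.5750552 ]
 [ 0.          0.          0.          1.        ]]
top 534.2623052660798 534.2623052660798 316.10976912926947 244.67501799462732 ['color', 'fx', 'fy', 'cx', 'cy', 'cam_to_world']
[[ 0.06275129  0.97634645 -0.20690548  0.40059147]
 [-0.99801839  0.06042255 -0.01756167  0.0014706 ]
 [-0.00464452  0.20759749  0.97820331  1.0463125 ]
 [ 0.          0.          0.          1.        ]]
wrist 396.0604138060925 396.0604138060925 319.2619174151664 239.32113971237675 ['color', 'fx', 'fy', 'cx', 'cy', 'cam_to_world']
[[ 0.42481551 -0.87564109 -0.22974871  0.20737314]
 [ 0.90527912  0.41056312  0.10912213  0.59358838]
 [-0.00122547 -0.25434348  0.96711317  0.38453284]
 [ 0.          0.          0.          1.        ]]
```

View pics/side0.png

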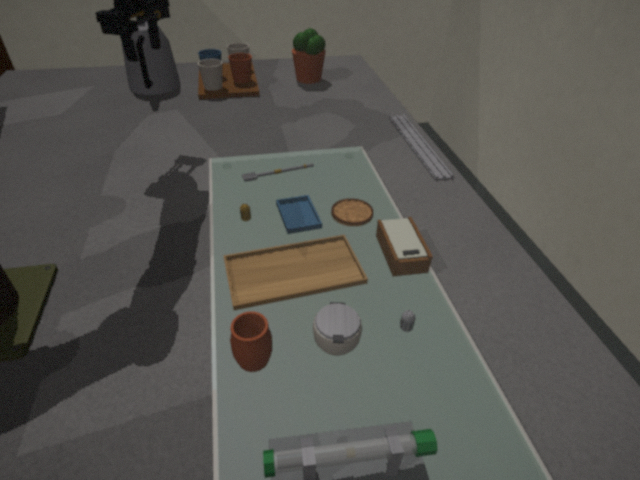

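View pics/top0.png

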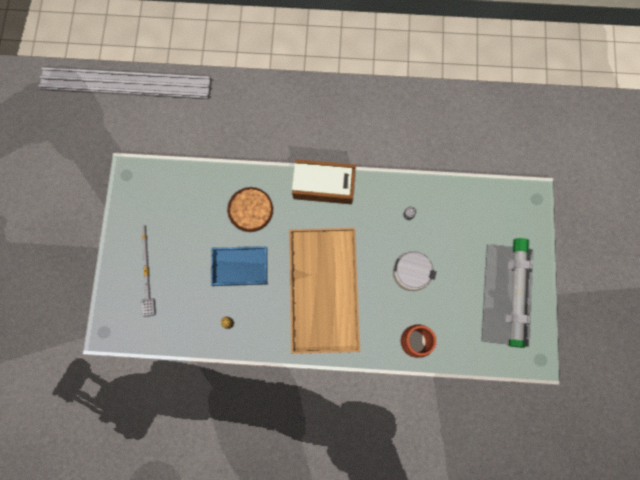

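View pics/wrist0.png

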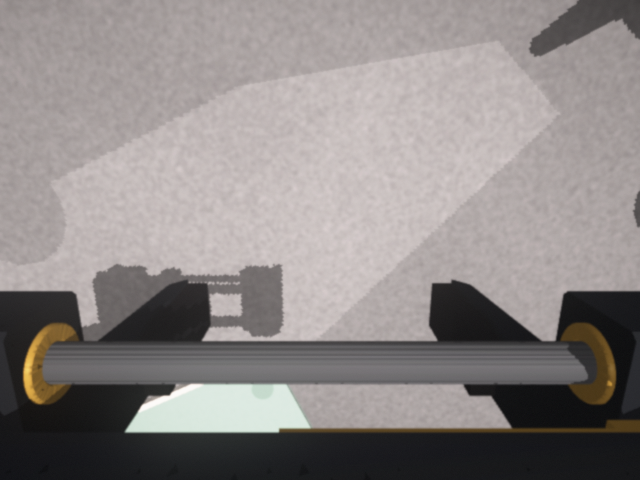

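```bash
cat > h.py <<'E'
import numpy as np, cv2
from plant import r
def ray(d,u,v):
    p=np.array([(u-d["cx"])/d["fx"],-(v-d["cy"])/d["fy"],-1.0])
    M=np.array(d["cam_to_world"]); return M[:3,3],M[:3,:3]@p
def onz(d,u,v,z):
    o,w=ray(d,u,v); return o+w*(z-o[2])/w[2]
def proj(d,P):
    M=np.array(d["cam_to_world"]); c=M[:3,:3].T@(np.array(P)-M[:3,3])
    return d["cx"]+d["fx"]*c[0]/-c[2], d["cy"]-d["fy"]*c[1]/-c[2]
def tri(d1,p1,d2,p2):
    o1,w1=ray(d1,*p1);o2,w2=ray(d2,*p2)
    A=np.stack([w1,-w2],1);t=np.linalg.lstsq(A,o2-o1,rcond=None)[0]
    a=o1+w1*t[0];b=o2+w2*t[1];return (a+b)/2,np.linalg.norm(a-b)
def blobs(mask,x0,y0,x1,y1,amin=15):
    m=np.zeros_like(mask);m[y0:y1,x0:x1]=mask[y0:y1,x0:x1]
    cs,_=cv2.findContours(m,cv2.RETR_EXTERNAL,cv2.CHAIN_APPROX_NONE)
    return sorted([c for c in cs if cv2.contourArea(c)>amin],key=cv2.contourArea,reverse=True)
E
python3 - <<'E'
from h import *
d=r.snapshot("top");im=d["color"]
cv2.imwrite("pics/topL.png",cv2.resize(im[140:390,80:320,::-1],None,fx=2.4*1.3,fy=2.4*1.0 if 0 else 2.4,interpolation=cv2.INTER_CUBIC)[:600,:800])
cv2.imwrite("pics/topR.png",cv2.resize(im[140:390,310:570,::-1],None,fx=2.4,fy=2.4,interpolation=cv2.INTER_CUBIC))
h=cv2.cvtColor(im,cv2.COLOR_RGB2HSV)
def pr(n,m,roi,z,amin=15):
    for c in blobs(m.astype(np.uint8)*255,*roi,amin)[:2]:
        rc=cv2.minAreaRect(c); pts=cv2.boxPoints(rc)
        W=np.array([onz(d,*p,z)[:2] for p in pts])
        print(n,"area",cv2.contourArea(c),"px",np.round(rc[0],1),"ctr",W.mean(0).round(4),"corners",W.round(3).tolist())
H,S,V=h[...,0].astype(int),h[...,1].astype(int),h[...,2].astype(int)
for nm,p in dict(dish=(240,265),tray=(325,290),saucer=(250,210),gourd=(407,341),brass=(226,322),steel=(410,212),green=(521,244),green2=(516,343),ring=(146,271),head=(148,308),glass=(180,200),bowl=(413,270)).items(): print(nm,h[p[1],p[0]])
pr("dish",(H>95)&(H<125)&(S>110),(190,230,290,300),.026)
pr("tray",(H<25)&(S>70),(285,215,370,365),.024,500)
pr("saucer",(H<25)&(S>70),(220,180,280,240),.018)
pr("gourd",((H<14)|(H>170))&(S>100),(395,315,445,365),.092)
pr("brass",(H<35)&(S>90),(210,305,245,340),.046)
pr("green",(H>45)&(H<75)&(S>120),(490,225,545,360),.062)
pr("ring",(H<35)&(S>70),(130,215,165,320),.0175,3)
E
```

```text
dish [104 124 136]
tray [ 15 130 192]
saucer [ 14 139 213]
gourd [  7 170 171]
brass [ 20 161 185]
steel [177  15 158]
green [ 66 175 134]
green2 [ 66 181 117]
ring [ 19 169 148]
head [171  11 161]
glass [ 57  14 170]
bowl [176  11 192]
dish area 1822.5 px [238.6 265.6] ctr [0.566  0.1671] corners [[0.597, 0.224], [0.606, 0.119], [0.535, 0.111], [0.526, 0.214]]
tray area 8164.5 px [323.4 290.2] ctr [5.313e-01 4.000e-04] corners [[0.645, 0.078], [0.657, -0.056], [0.418, -0.074], [0.406, 0.054]]
saucer area 1497.0 px [250. 209.] ctr [0.683  0.1563] corners [[0.679, 0.218], [0.747, 0.162], [0.686, 0.094], [0.619, 0.151]]
gourd area 843.0 px [418.  340.5] ctr [ 0.4418 -0.1709] corners [[0.467, -0.14], [0.471, -0.2], [0.417, -0.201], [0.413, -0.142]]
brass area 84.0 px [226.5 322. ] ctr [0.4553 0.1764] corners [[0.464, 0.188], [0.465, 0.167], [0.447, 0.165], [0.445, 0.186]]
green area 133.5 px [520.5 245. ] ctr [ 0.6319 -0.3644] corners [[0.643, -0.352], [0.644, -0.377], [0.621, -0.376], [0.62, -0.352]]
green area 68.0 px [516.7 343. ] ctr [ 0.4496 -0.3545] corners [[0.445, -0.34], [0.455, -0.342], [0.454, -0.369], [0.444, -0.367]]
ring area 36.0 px [145.5 270.5] ctr [0.5462 0.349 ] corners [[0.555, 0.355], [0.555, 0.345], [0.538, 0.343], [0.537, 0.353]]
ring area 7.5 px [144. 236.] ctr [0.6147 0.3609] corners [[0.616, 0.365], [0.617, 0.357], [0.613, 0.357], [0.612, 0.365]]
```

View pics/topL.png

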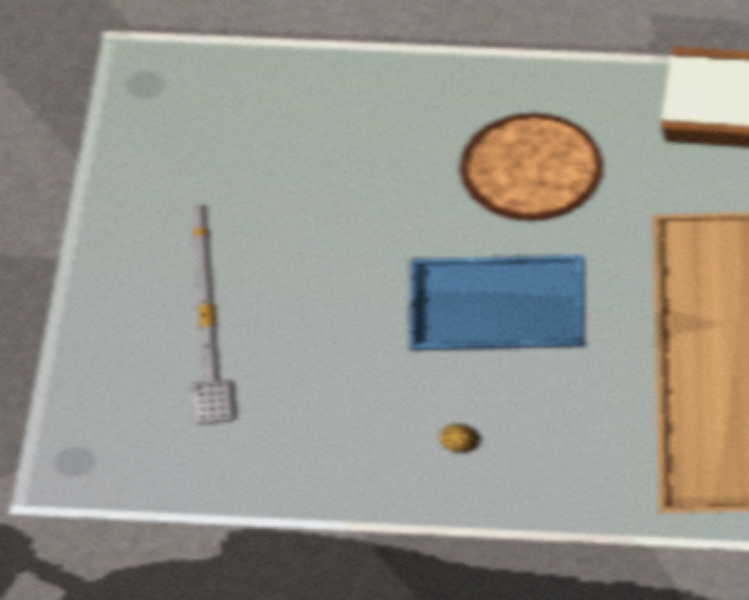

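View pics/topR.png

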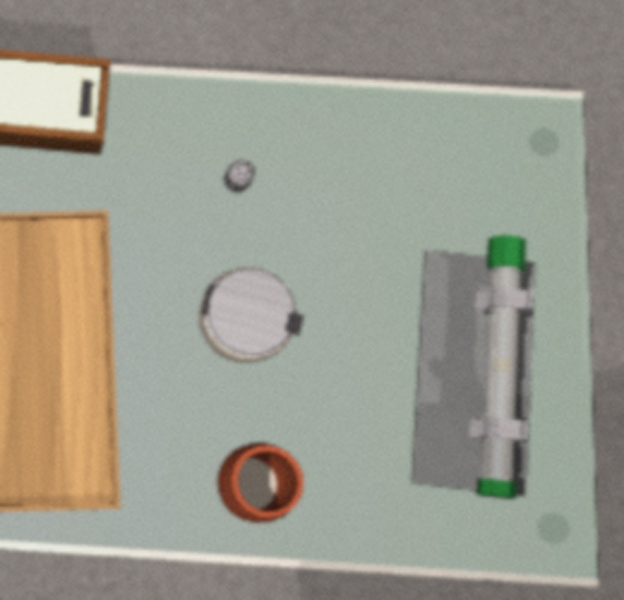

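```bash
python3 - <<'E'
from h import *
from scipy.spatial.transform import Rotation as R
D={n:r.snapshot(n) for n in("top","side")}
def hsv(d): 
    h=cv2.cvtColor(d["color"],cv2.COLOR_RGB2HSV).astype(int); return h[...,0],h[...,1],h[...,2]
def cen(n,f,roi,amin=8):
    H,S,V=hsv(D[n]); m=f(H,S,V).astype(np.uint8)*255
    c=blobs(m,*roi,amin)[0]; M=cv2.moments(c); x,y,w,hh=cv2.boundingRect(c)
    return (M["m10"]/M["m00"],M["m01"]/M["m00"]),c,(x,y,w,hh)
br=lambda H,S,V:(H<35)&(S>90)
def both(name,f,rt,rs,z=None):
    a,ca,ba=cen("top",f,rt);b,cb,bb=cen("side",f,rs)
    P,e=tri(D["top"],a,D["side"],b); print(name,"tri",P.round(4),"err",round(e,4),"top",np.round(a,1),ba,"side",np.round(b,1),bb)
    if z: print("   onz",onz(D["top"],*a,z).round(4),onz(D["side"],*b,z).round(4))
both("brass",br,(210,305,245,340),(232,200,258,225),.031)
both("saucer",br,(220,180,280,240),(325,190,380,230),.018)
both("gourd",lambda H,S,V:((H<14)|(H>170))&(S>100),(395,315,445,365),(220,300,285,375))
both("cap",lambda H,S,V:(H>45)&(H<80)&(S>110),(500,225,545,270),(410,420,445,465),.062)
both("foot",lambda H,S,V:(H>45)&(H<80)&(S>110),(500,325,545,360),(255,440,280,480),.062)
both("dish",lambda H,S,V:(H>95)&(H<125)&(S>90),(190,230,290,300),(265,185,330,240),.02)
both("ring",br,(130,250,165,290),(270,162,290,178),.0175)
for n,roi in(("top",(285,215,370,365)),("side",(215,230,375,310))):
    a,c,b=cen(n,lambda H,S,V:(H<28)&(S>60),roi,500)
    ep=cv2.approxPolyDP(c,12,True)[:,0]; print("tray",n,[(tuple(p),onz(D[n],*p,.024)[:2].round(3).tolist()) for p in ep.tolist()])
a,c,b=cen("top",lambda H,S,V:(H>95)&(H<125)&(S>90),(190,230,290,300)); print("dish",[onz(D["top"],*p,.026)[:2].round(3).tolist() for p in cv2.approxPolyDP(c,8,True)[:,0].tolist()])
for p in [(145,226),(148,309)]: print("bomb ends",p,onz(D["top"],*p,.0175).round(3))
# steel: difference vs local glass
for n,roi in(("top",(395,198,425,228)),("side",(395,305,422,335))):
    x0,y0,x1,y1=roi; p=D[n]["color"][y0:y1,x0:x1]; lab=cv2.cvtColor(p,cv2.COLOR_RGB2LAB).astype(int)
    bg=np.median(np.r_[lab[0],lab[-1]],axis=0); m=(np.abs(lab-bg)[...,1:].sum(-1)+0.5*np.abs(lab-bg)[...,0]>12).astype(np.uint8)
    nn,l,s,ce=cv2.connectedComponentsWithStats(m); i=1+np.argmax(s[1:,4]); u=ce[i]+[x0,y0]; print("steel",n,u,s[i],onz(D[n],*u,.031).round(4))
s=r.get_state(); print(R.from_quat(s["eef_rot"]).as_matrix().round(3))
E
```

```text
brass tri [0.4563 0.1794 0.0286] err 0.001 top [226.5 322.2] (221, 317, 12, 11) side [244.7 211.6] (241, 204, 9, 16)
   onz [0.4557 0.179  0.031 ] [0.4568 0.1762 0.031 ]
saucer tri [0.6832 0.1567 0.0165] err 0.0004 top [249.9 209. ] (228, 188, 45, 43) side [351.6 211.7] (332, 199, 40, 26)
   onz [0.6826 0.1565 0.018 ] [0.6828 0.1548 0.018 ]
gourd tri [ 0.4432 -0.1772  0.0593] err 0.0008 top [418.2 340.7] (401, 325, 35, 32) side [250.5 340.2] (231, 312, 40, 59)
cap tri [ 0.6338 -0.3644  0.0633] err 0.0018 top [520.6 244.3] (514, 238, 15, 14) side [425.3 441.4] (413, 430, 24, 25)
   onz [ 0.6332 -0.3647  0.062 ] [ 0.6353 -0.3639  0.062 ]
foot tri [ 0.45   -0.3538  0.0642] err 0.0009 top [516.7 343. ] (509, 340, 16, 7) side [268.4 462.3] (264, 450, 10, 26)
   onz [ 0.4496 -0.3546  0.062 ] [ 0.4504 -0.3528  0.062 ]
dish tri [0.5678 0.1677 0.017 ] err 0.0008 top [239.  265.6] (212, 247, 55, 38) side [298.1 213.9] (277, 197, 43, 32)
   onz [0.5669 0.1672 0.02  ] [0.5676 0.1638 0.02  ]
ring tri [0.5455 0.3477 0.0186] err 0.0007 top [145.9 271. ] (144, 267, 5, 9) side [277.2 170.9] (275, 170, 6, 3)
   onz [0.5453 0.348  0.0175] [0.546  0.3495 0.0175]
tray top [((354, 228), [0.655, -0.053]), ((289, 230), [0.643, 0.075]), ((292, 353), [0.407, 0.052]), ((359, 351), [0.418, -0.073])]
tray side [((367, 278), [0.657, -0.052]), ((344, 235), [0.646, 0.073]), ((224, 255), [0.409, 0.055]), ((234, 309), [0.421, -0.082])]
dish [[0.604, 0.117], [0.597, 0.22], [0.527, 0.215], [0.535, 0.113]]
bomb ends (145, 226) [0.635 0.362 0.018]
bomb ends (148, 309) [0.472 0.335 0.018]
steel top [409.25806452 213.16129032] [  8   8  14  15 155] [ 0.6899 -0.1591  0.031 ]
steel side [407.08547009 322.03418803] [  5   6  16  21 234] [ 0.69   -0.1651  0.031 ]
[[-0.     0.425  0.905]
 [-0.001  0.905 -0.425]
 [-1.    -0.001  0.   ]]
```

Call:
play_rows --targets '[[[0,0,0.12],[0.85,-0.65,0],0],[[0,0,0.12],[0.85,-0.65,0],0],[[0,0,0.12],[0.85,-0.65,0],0],[[0,0,0.12],[0.85,-0.65,-0.4],0],[[0,0,0.12],[0.85,-0.65,-0.4],0]]' --newtons 20

```text
clock: 0.8
tool_pos: [0.437, 0.435, 0.2319]
eef_rot: [-0.058, 0.704, 0.059, 0.705]
contact_force: [0.6, -0.2, -0.0]
opening: 0.999
```

Call:
play_rows --targets '[[[0,0,0],[0.9,-0.72,-0.2],0],[[0,0,0],[0.9,-0.72,-0.2],0],[[0,0,0],[0.9,-0.73,-0.4],0],[[0,0,0],[0,0,-1],80],[[0,0,0],[0,0,-1],130]]'

```text
clock: 1.3
tool_pos: [0.5462, 0.347, 0.1191]
eef_rot: [-0.055, 0.704, 0.055, 0.706]
contact_force: [-0.1, 0.7, -0.0]
opening: 0.847
```

```bash
cat > st.py <<'E'
from h import *
from scipy.spatial.transform import Rotation as R
import sys
s=r.get_state(); m=R.from_quat(s["eef_rot"]).as_matrix()
print("t",round(s["clock"],2),"tcp",np.round(s["tool_pos"],4),"jaw ang",round(np.arctan2(m[1,1],m[0,1]),3),"down",m[:,0].round(3),"q7",s["q"][6].round(2),"F",np.round(s["contact_force"],1),"open",round(s["opening"],3))
for n in sys.argv[1:]:
    nm,roi=n.split("=") if "=" in n else (n,None)
    im=r.snapshot(nm)["color"][...,::-1]
    if roi:
        x0,y0,x1,y1=map(int,roi.split(",")); im=im[y0:y1,x0:x1]; k=min(800/(x1-x0),600/(y1-y0)); im=cv2.resize(im,None,fx=k,fy=k,interpolation=cv2.INTER_CUBIC)
    f=f"pics/{nm}_{s['clock']:.2f}.png"; cv2.imwrite(f,im); print(f)
E
python3 st.py wrist
```

```text
t 1.3 tcp [0.5462 0.347  0.1191] jaw ang 1.727 down [ 0.003  0.001 -1.   ] q7 0.73 F [-0.1  0.7 -0. ] open 0.847
pics/wrist_1.30.png
```

View pics/wrist_1.30.png

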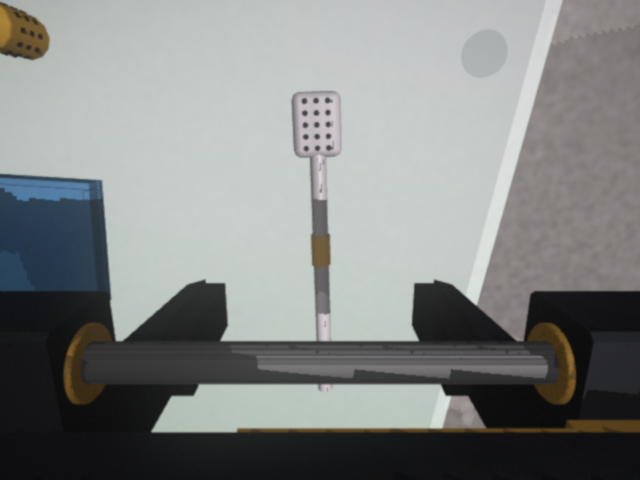

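Call:
play_rows --targets '[[[0,0,0],[0,0,-0.8],150],[[0,0,0],[0,0,-0.8],150],[[0,0,0],[0,0,-0.4],150],[[0,0,0],[0,0,0],255],[[0,0,0],[0,0,0],255]]'

```text
clock: 1.85
tool_pos: [0.5438, 0.3496, 0.0405]
eef_rot: [-0.057, 0.705, 0.057, 0.705]
contact_force: [-0.4, 1.0, -0.2]
opening: 0.343
```

Call:
play_rows --targets '[[[0,0,0],[0,0,0],255],[[0,0,0],[0,0,0],255]]'

```text
clock: 2.05
tool_pos: [0.5439, 0.3493, 0.0405]
eef_rot: [-0.057, 0.704, 0.057, 0.705]
contact_force: [-0.3, -0.5, 0.1]
opening: 0.16
```

```bash
python3 st.py wrist
```

```text
t 2.05 tcp [0.5439 0.3493 0.0405] jaw ang 1.732 down [ 0.001  0.001 -1.   ] q7 0.69 F [-0.3 -0.5  0.1] open 0.16
pics/wrist_2.05.png
```

Call:
play_rows --targets '[[[0,0,0],[0,0,-0.05],255],[[0,0,0],[0,0,0],255],[[0,0,0],[0,0,0],255]]'

```text
clock: 2.4
tool_pos: [0.5439, 0.3491, 0.0402]
eef_rot: [-0.057, 0.704, 0.057, 0.705]
contact_force: [-3.3, -3.0, 14.8]
opening: 0.115
```

Call:
play_rows --targets '[[[0,0,0],[0,0,0.3],255],[[0,0,0],[0,0,0.7],255],[[0,0,0],[0,0,1],255]]'

```text
clock: 2.7
tool_pos: [0.5424, 0.348, 0.1172]
eef_rot: [-0.058, 0.706, 0.056, 0.704]
contact_force: [0.0, 0.2, 0.9]
opening: 0.116
```

```bash
python3 st.py wrist
```

```text
t 2.7 tcp [0.5424 0.348  0.1172] jaw ang 1.732 down [-0.003 -0.002 -1.   ] q7 0.73 F [0.  0.2 0.9] open 0.116
pics/wrist_2.70.png
```

View pics/wrist_2.70.png

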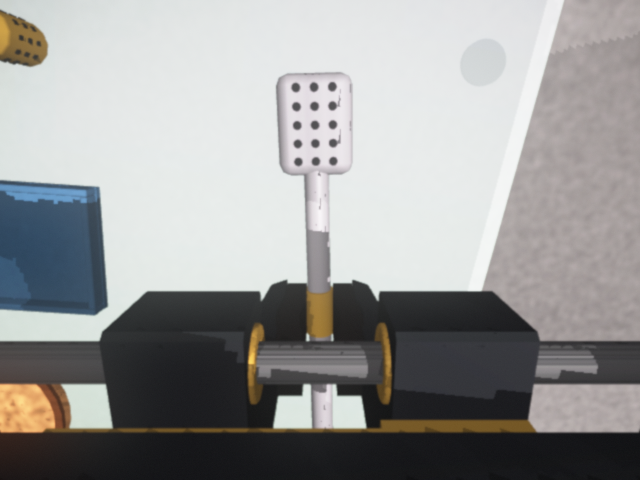

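Call:
play_rows --targets '[[[0,0,-0.035],[0,-1,0],255],[[0,0,-0.035],[-0.1,-1,0],255],[[0,0,0],[-0.1,-1,0],255],[[0,0,0],[-0.1,-1,0],255],[[0,0,0],[-0.1,-1,0],255]]'

```text
clock: 3.25
tool_pos: [0.5276, 0.1476, 0.1183]
eef_rot: [-0.032, 0.706, 0.032, 0.707]
contact_force: [0.1, -0.3, -1.0]
opening: 0.116
```

Call:
play_rows --targets '[[[0,0,0],[0,-1,0],255],[[0,0,0],[0,-1,0],255],[[0,0,0],[0,-1,-0.3],255],[[0,0,0],[0,0,-0.6],255],[[0,0,0],[0,0,0],255]]'

```text
clock: 3.75
tool_pos: [0.5265, 0.0273, 0.0803]
eef_rot: [-0.032, 0.707, 0.031, 0.705]
contact_force: [-0.8, 0.1, -0.1]
opening: 0.116
```

```bash
python3 st.py top=240,180,420,380 side=180,180,420,360
```

```text
t 3.75 tcp [0.5265 0.0273 0.0803] jaw ang 1.659 down [-0.003 -0.001 -1.   ] q7 0.95 F [-0.8  0.1 -0.1] open 0.116
pics/top_3.75.png
pics/side_3.75.png
```

View pics/side_3.75.png

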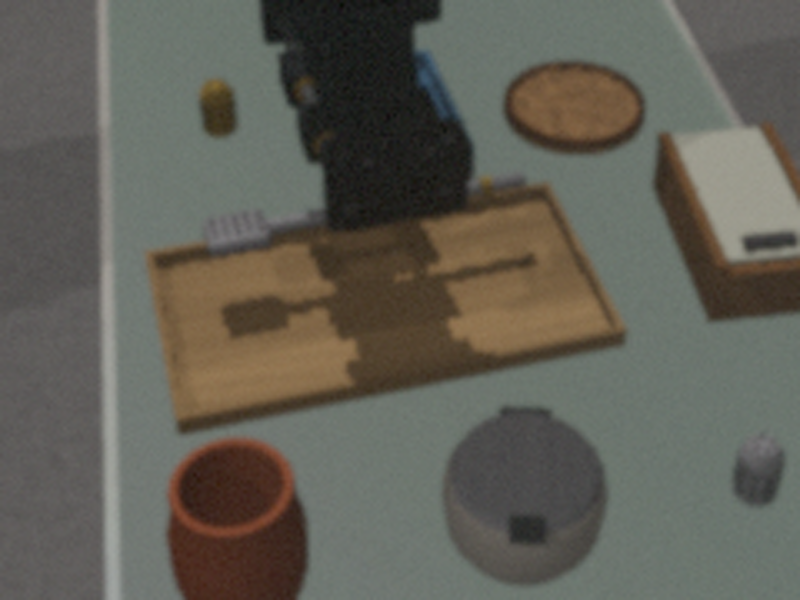

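Call:
play_rows --targets '[[[0,0,0],[0,0,-0.5],255],[[0,0,0],[0,0,-0.3],255],[[0,0,0],[0,0,-0.06],255],[[0,0,0],[0,0,0],190],[[0,0,0],[0,0,0],190]]'

```text
clock: 4.35
tool_pos: [0.5279, 0.0294, 0.048]
eef_rot: [-0.032, 0.706, 0.033, 0.707]
contact_force: [-0.1, -0.7, 0.5]
opening: 0.25
```

Call:
play_rows --targets '[[[0,0,0],[0,0,0],190],[[0,0,0],[0,0,0.3],190],[[0,0,0],[0,0,1],190],[[0,0,0],[0,0,1],150]]'

```text
clock: 4.75
tool_pos: [0.5269, 0.0289, 0.1409]
eef_rot: [-0.032, 0.707, 0.032, 0.706]
contact_force: [-0.2, 0.3, 0.7]
opening: 0.324
```

```bash
python3 st.py wrist
```

```text
t 4.75 tcp [0.5269 0.0289 0.1409] jaw ang 1.662 down [-0.002 -0.    -1.   ] q7 1.0 F [-0.2  0.3  0.7] open 0.324
pics/wrist_4.75.png
```

View pics/wrist_4.75.png

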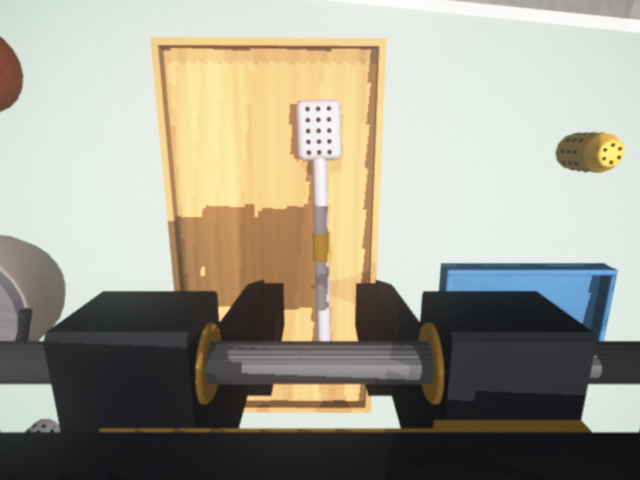

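Call:
play_rows --targets '[[[0,0,-0.145],[0,0.4,0],130],[[0,0,-0.145],[-0.1,0.4,0],130],[[0,0,-0.145],[-0.2,0.4,0],130],[[0,0,-0.145],[-0.2,0.4,0],130],[[0,0,-0.145],[-0.2,0.4,0],130]]'

```text
clock: 5.3
tool_pos: [0.4993, 0.1096, 0.1403]
eef_rot: [0.223, 0.671, -0.222, 0.671]
contact_force: [0.2, 0.9, -0.5]
opening: 0.491
```

Call:
play_rows --targets '[[[0,0,-0.145],[-0.2,0.4,0],130],[[0,0,-0.145],[-0.2,0.4,0],130],[[0,0,-0.145],[-0.2,0.4,0],130],[[0,0,-0.145],[-0.2,0.3,0],130],[[0,0,-0.145],[-0.2,0.2,0],130]]'

```text
clock: 5.8
tool_pos: [0.4592, 0.1786, 0.1402]
eef_rot: [0.446, 0.549, -0.445, 0.549]
contact_force: [0.3, 0.5, -0.9]
opening: 0.491
```

```bash
python3 st.py
```

```text
t 5.8 tcp [0.4592 0.1786 0.1402] jaw ang 0.207 down [ 0.001  0.002 -1.   ] q7 -0.16 F [ 0.3  0.5 -0.9] open 0.491
```

Call:
play_rows --targets '[[[0,0,-0.14],[-0.06,0,-0.5],130],[[0,0,0],[0,0,-0.5],130]]'

```text
clock: 6.0
tool_pos: [0.4571, 0.1781, 0.1002]
eef_rot: [0.483, 0.517, -0.481, 0.517]
contact_force: [0.1, -0.5, 0.2]
opening: 0.488
```

```bash
python3 st.py wrist
```

```text
t 6.0 tcp [0.4571 0.1781 0.1002] jaw ang 0.07 down [ 0.002  0.002 -1.   ] q7 -0.23 F [ 0.1 -0.5  0.2] open 0.488
pics/wrist_6.00.png
```

View pics/wrist_6.00.png

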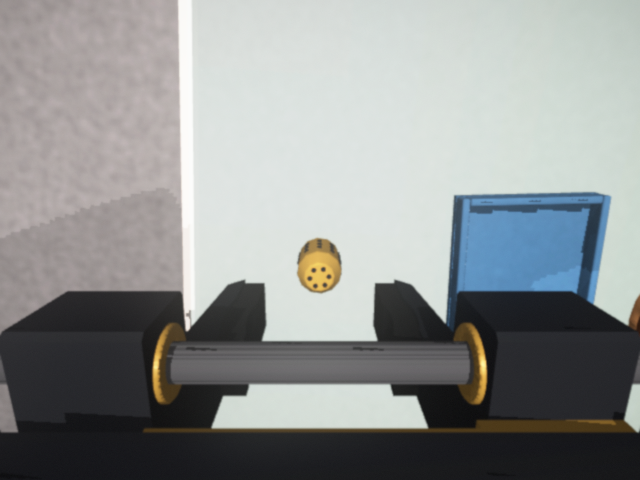

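```bash
python3 - <<'E'
from h import *
d=r.snapshot("wrist")
print(onz(d,320,278,.046), onz(d,319,241,.013))
print(onz(d,455,197,.026),onz(d,610,194,.026))
E
```

```text
[0.4569537  0.17898694 0.046     ] [0.45573655 0.18785321 0.013     ]
[0.52032686 0.21843966 0.026     ] [0.59548978 0.22541148 0.026     ]
```

Call:
play_rows --targets '[[[0,0,0],[0,0,-0.7],150],[[0,0,0],[0,0,-0.54],170],[[0,0,0],[0,0,0],255],[[0,0,0],[0,0,0],255],[[0,0,0],[0,0,0],255]]' --newtons 12

```text
clock: 6.6
tool_pos: [0.4578, 0.1772, 0.0511]
eef_rot: [0.482, 0.517, -0.481, 0.518]
contact_force: [-0.7, 0.3, -1.1]
opening: 0.24
```

Call:
play_rows --targets '[[[0,0,0],[0,0,0],255],[[0,0,0],[0,0,0],255]]'

```text
clock: 6.8
tool_pos: [0.4575, 0.1772, 0.0506]
eef_rot: [0.482, 0.517, -0.481, 0.518]
contact_force: [-0.0, 0.7, -0.6]
opening: 0.244
```

Call:
play_rows --targets '[[[0,0,0],[0,0,0.2],255],[[0,0,0],[0,0,0.8],255]]'

```text
clock: 7.0
tool_pos: [0.4558, 0.1766, 0.0889]
eef_rot: [0.48, 0.518, -0.483, 0.517]
contact_force: [0.3, -0.4, 0.1]
opening: 0.241
```

```bash
python3 st.py wrist side=200,160,360,280
```

```text
t 7.0 tcp [0.4558 0.1766 0.0889] jaw ang 0.072 down [-0.004 -0.002 -1.   ] q7 -0.22 F [ 0.3 -0.4  0.1] open 0.241
pics/wrist_7.00.png
pics/side_7.00.png
```

View pics/side_7.00.png

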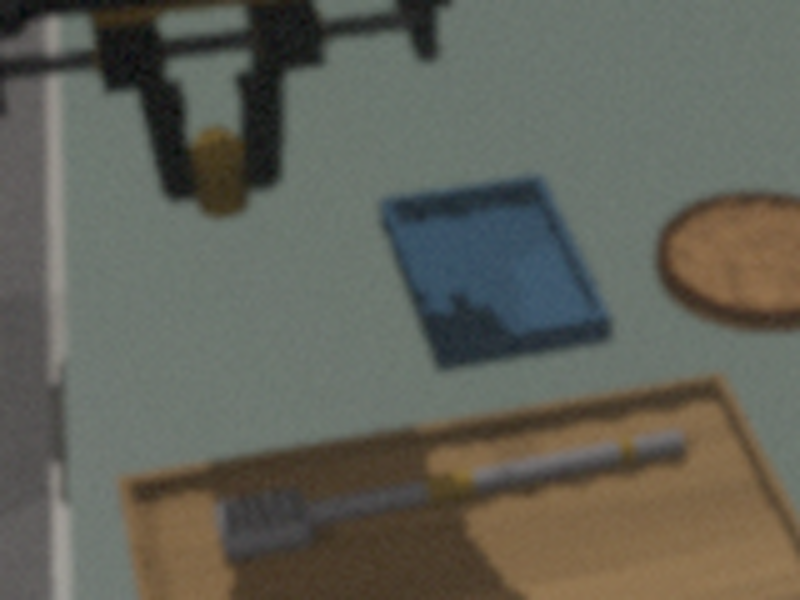

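View pics/wrist_7.00.png

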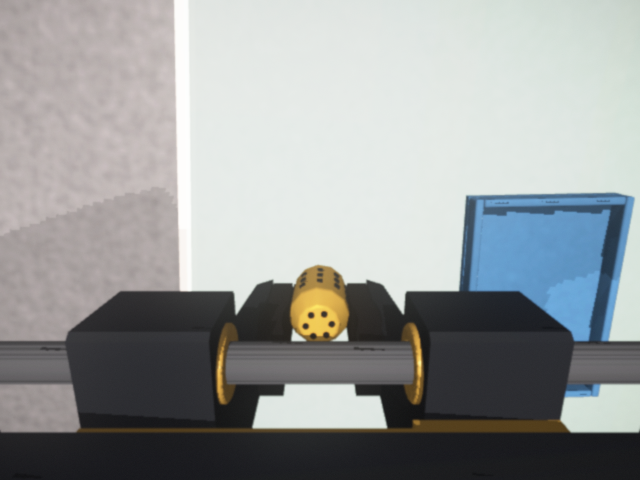

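Call:
play_rows --targets '[[[0,0,0],[0.5,0.08,0],255],[[0,0,0],[0.8,0.1,0],255],[[0,0,0],[0.8,0.1,0],255],[[0,0,0],[0.5,0.07,-0.3],255],[[0,0,0],[0.1,0,-0.4],255]]'

```text
clock: 7.6
tool_pos: [0.5684, 0.1915, 0.062]
eef_rot: [0.484, 0.516, -0.48, 0.519]
contact_force: [-0.7, -0.7, 0.3]
opening: 0.243
```

```bash
python3 st.py side=200,160,360,280
```

```text
t 7.6 tcp [0.5684 0.1915 0.062 ] jaw ang 0.071 down [ 0.005  0.002 -1.   ] q7 -0.2 F [-0.7 -0.7  0.3] open 0.243
pics/side_7.60.png
```

```bash
ls -t pics | head -1
```

```text
side_7.60.png
```

Call:
play_rows --targets '[[[0,0,0],[-0.04,0,-0.1],255],[[0,0,0],[0,0,-0.06],255],[[0,0,0],[0,0,0],255],[[0,0,0],[0,0,0],175],[[0,0,0],[0,0,0],165]]'

```text
clock: 8.15
tool_pos: [0.5635, 0.1911, 0.0558]
eef_rot: [0.482, 0.518, -0.481, 0.518]
contact_force: [-0.1, -1.4, -0.1]
opening: 0.35
```

Call:
play_rows --targets '[[[0,0,0],[0,0,0],165],[[0,0,0],[0,0,0.3],165],[[0,0,0],[0,0,0.8],165],[[0,0,0],[0,0,1],150]]'

```text
clock: 8.55
tool_pos: [0.5626, 0.1907, 0.1399]
eef_rot: [0.481, 0.518, -0.483, 0.517]
contact_force: [1.2, 1.3, -0.4]
opening: 0.406
```

```bash
python3 st.py wrist
```

```text
t 8.55 tcp [0.5626 0.1907 0.1399] jaw ang 0.072 down [-0.003 -0.001 -1.   ] q7 -0.21 F [ 1.2  1.3 -0.4] open 0.406
pics/wrist_8.55.png
```

View pics/wrist_8.55.png

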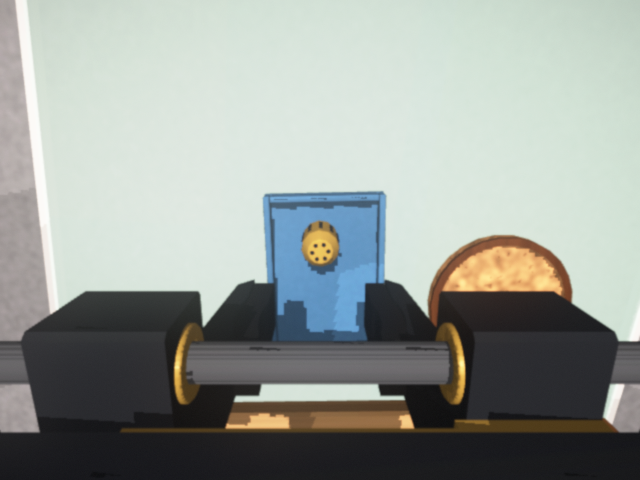

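Call:
play_rows --targets '[[[0,0,0],[0.3,-0.9,0],130],[[0,0,0],[0.3,-1,0],130],[[0,0,0],[0.3,-1,0],130],[[0,0,0],[0.4,-1,0],130],[[0,0,0],[0.4,-1,0],130]]'

```text
clock: 9.1
tool_pos: [0.6321, -0.0067, 0.1404]
eef_rot: [0.482, 0.517, -0.481, 0.518]
contact_force: [0.6, 0.2, -0.6]
opening: 0.49
```

Call:
play_rows --targets '[[[0,0,0],[0.4,-1,0],130],[[0,0,0],[0.4,-1,0],130],[[0,0,0],[0.4,-1,0],130],[[0,0,0],[0.28,-0.87,-0.5],130],[[0,0,0],[0,0,-0.5],130]]'

```text
clock: 9.6
tool_pos: [0.6917, -0.1695, 0.1007]
eef_rot: [0.483, 0.513, -0.485, 0.519]
contact_force: [-0.8, -0.1, -0.3]
opening: 0.492
```

```bash
python3 st.py wrist
```

```text
t 9.6 tcp [ 0.6917 -0.1695  0.1007] jaw ang 0.063 down [ 0.004 -0.008 -1.   ] q7 0.26 F [-0.8 -0.1 -0.3] open 0.492
pics/wrist_9.60.png
```

View pics/wrist_9.60.png

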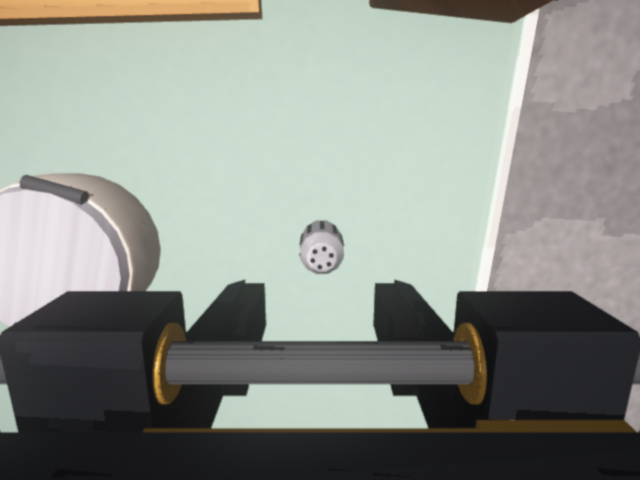

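```bash
python3 - <<'E'
from h import *
d=r.snapshot("wrist")
for p in [(320,245),(320,280)]: print(p,onz(d,*p,.046))
E
python3 st.py
```

```text
(320, 245) [ 0.68859492 -0.14680066  0.046     ]
(320, 280) [ 0.68971516 -0.16350741  0.046     ]
t 9.7 tcp [ 0.6885 -0.1611  0.0971] jaw ang 0.07 down [-0.005  0.    -1.   ] q7 0.26 F [-0.7 -0.2 -0.3] open 0.489
```

```bash
python3 - <<'E'
from h import *
d=r.snapshot("wrist");im=d["color"][200:330,280:365]
cv2.imwrite("pics/w2.png",cv2.resize(im[...,::-1],None,fx=6,fy=4.5))
E
python3 st.py
```

```text
t 9.75 tcp [ 0.6896 -0.1593  0.0986] jaw ang 0.072 down [-0.003  0.001 -1.   ] q7 0.26 F [ 0.4 -0.  -0.1] open 0.491
```

View pics/w2.png

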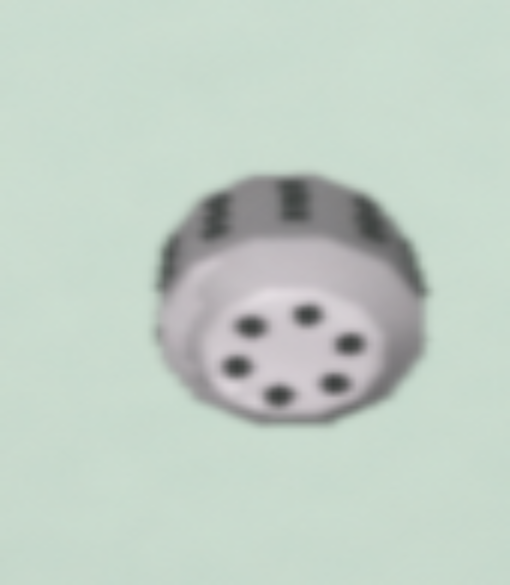

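Call:
play_rows --targets '[[[0,0,0],[0.1,0,-0.6],150],[[0,0,0],[0,0,-0.5],160],[[0,0,0],[0,0,-0.1],170],[[0,0,0],[0,0,0],255],[[0,0,0],[0,0,0],255]]'

```text
clock: 10.25
tool_pos: [0.6952, -0.1596, 0.0523]
eef_rot: [0.482, 0.517, -0.481, 0.518]
contact_force: [-0.2, -0.7, 0.5]
opening: 0.246
```

Call:
play_rows --targets '[[[0,0,0],[0,0,0],255],[[0,0,0],[0,0,0],255],[[0,0,0],[0,0,0],255]]'

```text
clock: 10.55
tool_pos: [0.695, -0.1599, 0.0519]
eef_rot: [0.482, 0.517, -0.482, 0.518]
contact_force: [0.6, -0.3, 0.2]
opening: 0.241
```

Call:
play_rows --targets '[[[0,0,0],[0,0,0.2],255],[[0,0,0],[0,0,0.8],255]]'

```text
clock: 10.75
tool_pos: [0.6921, -0.1591, 0.0888]
eef_rot: [0.48, 0.52, -0.483, 0.516]
contact_force: [-0.1, 0.2, -0.4]
opening: 0.243
```

```bash
python3 st.py side=320,240,480,360
```

```text
t 10.75 tcp [ 0.6921 -0.1591  0.0888] jaw ang 0.072 down [-0.007  0.002 -1.   ] q7 0.26 F [-0.1  0.2 -0.4] open 0.243
pics/side_10.75.png
```

View pics/side_10.75.png

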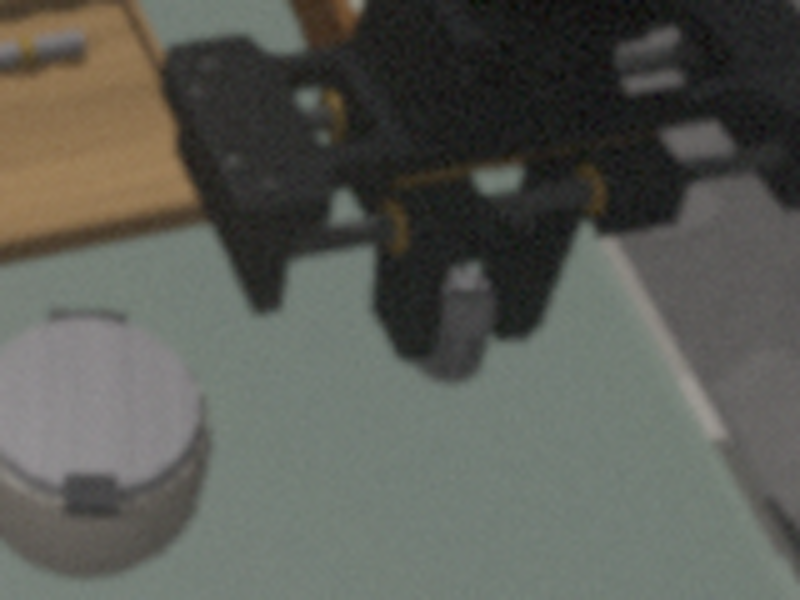

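Call:
play_rows --targets '[[[0,0,0],[0,0,0.9],255],[[0,0,0],[-0.4,0.6,0.5],255],[[0,0,0],[-0.4,0.9,0],255],[[0,0,0],[-0.4,0.9,0],255],[[0,0,0],[-0.4,0.9,0],255]]'

```text
clock: 11.3
tool_pos: [0.6306, -0.0267, 0.1485]
eef_rot: [0.482, 0.517, -0.481, 0.518]
contact_force: [0.3, -0.3, -0.8]
opening: 0.24
```

Call:
play_rows --targets '[[[0,0,0],[-0.4,0.9,0],255],[[0,0,0],[-0.4,0.9,0],255],[[0,0,0],[-0.4,0.9,0],255],[[0,0,0],[-0.37,0.9,0],255],[[0,0,0],[0,0.6,-0.4],255]]'

```text
clock: 11.8
tool_pos: [0.5672, 0.1442, 0.1335]
eef_rot: [0.482, 0.519, -0.479, 0.518]
contact_force: [0.9, -0.5, 0.1]
opening: 0.241
```

Call:
play_rows --targets '[[[0,0,0],[0,0,-0.7],255],[[0,0,0],[0,0,-0.5],255]]'

```text
clock: 12.0
tool_pos: [0.5681, 0.1421, 0.0831]
eef_rot: [0.482, 0.518, -0.48, 0.518]
contact_force: [0.2, 0.1, -0.8]
opening: 0.238
```

```bash
python3 st.py wrist; python3 st.py
```

```text
t 12.0 tcp [0.5681 0.1421 0.0831] jaw ang 0.075 down [ 0.001  0.001 -1.   ] q7 -0.14 F [ 0.2  0.1 -0.8] open 0.238
pics/wrist_12.00.png
t 12.05 tcp [0.5664 0.1408 0.0803] jaw ang 0.074 down [-0.003 -0.001 -1.   ] q7 -0.14 F [-0.9 -0.6 -2.9] open 0.243
```

Call:
play_rows --targets '[[[0,0,0],[0,0,-0.4],255],[[0,0,0],[0,0,-0.18],255],[[0,0,0],[0,0,0],255],[[0,0,0],[0,0,0],255]]'

```text
clock: 12.45
tool_pos: [0.5684, 0.1401, 0.0607]
eef_rot: [0.482, 0.517, -0.481, 0.518]
contact_force: [0.5, 0.1, -0.5]
opening: 0.245
```

```bash
python3 st.py side=200,160,360,280
```

```text
t 12.45 tcp [0.5684 0.1401 0.0607] jaw ang 0.072 down [ 0.001  0.    -1.   ] q7 -0.14 F [ 0.5  0.1 -0.5] open 0.245
pics/side_12.45.png
```

View pics/wrist_12.00.png

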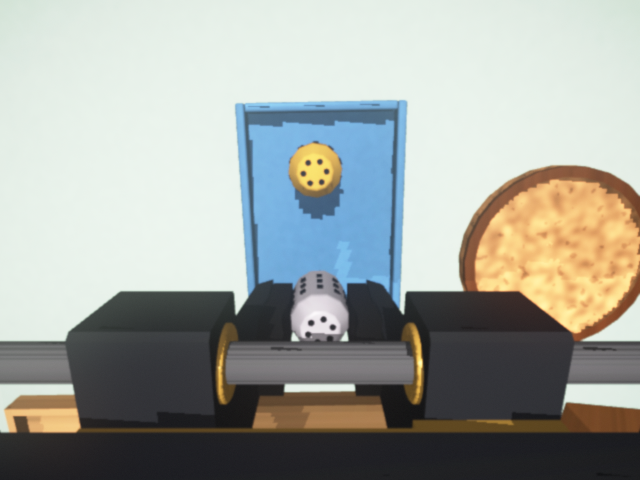

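Down 4.5 mm more, then release.

Call:
play_rows --targets '[[[0,0,0],[0,0,-0.11],255],[[0,0,0],[0,0,0],255],[[0,0,0],[0,0,0],190],[[0,0,0],[0,0,0],165],[[0,0,0],[0,0,0],165]]'

```text
clock: 13.0
tool_pos: [0.568, 0.1403, 0.0559]
eef_rot: [0.482, 0.518, -0.482, 0.518]
contact_force: [0.6, -0.1, 0.0]
opening: 0.357
```

Call:
play_rows --targets '[[[0,0,0],[0,0,0.3],165],[[0,0,0],[0,0,0.8],165],[[0,0,0],[0,0,1],150],[[0,0,0],[0,0,0],150]]'

```text
clock: 13.4
tool_pos: [0.5712, 0.1408, 0.1452]
eef_rot: [0.485, 0.516, -0.479, 0.519]
contact_force: [0.7, -0.7, -0.3]
opening: 0.413
```

```bash
python3 st.py wrist
```

```text
t 13.4 tcp [0.5712 0.1408 0.1452] jaw ang 0.071 down [ 0.01   0.003 -1.   ] q7 -0.14 F [ 0.7 -0.7 -0.3] open 0.413
pics/wrist_13.40.png
```

View pics/wrist_13.40.png

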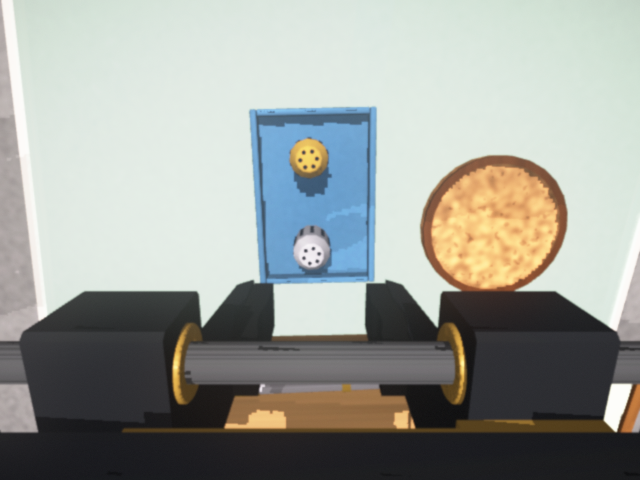

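Call:
play_rows --targets '[[[0,0,0.14],[-0.2,-0.5,0.5],50],[[0,0,0.14],[-0.3,-0.7,0.3],0],[[0,0,0.14],[-0.3,-0.75,0],0],[[0,0,0.14],[-0.3,-0.75,0],0],[[0,0,0.14],[-0.3,-0.75,0],0]]'

```text
clock: 13.95
tool_pos: [0.5108, 0.0012, 0.1714]
eef_rot: [0.273, 0.653, -0.273, 0.652]
contact_force: [0.1, 0.1, -0.7]
opening: 0.847
```

Call:
play_rows --targets '[[[0,0,0.14],[-0.3,-0.75,0],0],[[0,0,0.14],[-0.3,-0.75,0],0],[[0,0,0.14],[-0.3,-0.75,0],0],[[0,0,0.14],[-0.3,-0.75,0],0],[[0,0,0.14],[-0.3,-0.75,0],0]]'

```text
clock: 14.45
tool_pos: [0.4508, -0.1488, 0.1713]
eef_rot: [0.033, 0.707, -0.033, 0.706]
contact_force: [-0.3, -0.5, -0.7]
opening: 0.998
```

Call:
play_rows --targets '[[[0,0,0.13],[-0.2,-0.6,0],0],[[0,0,0],[0,0,0],0]]'

```text
clock: 14.65
tool_pos: [0.4412, -0.1759, 0.171]
eef_rot: [-0.01, 0.708, 0.009, 0.706]
contact_force: [0.2, 0.7, -0.1]
opening: 0.998
```

```bash
python3 st.py wrist; python3 st.py
```

```text
t 14.65 tcp [ 0.4412 -0.1759  0.171 ] jaw ang 1.596 down [-0.004 -0.001 -1.   ] q7 1.31 F [ 0.2  0.7 -0.1] open 0.998
pics/wrist_14.65.png
t 14.7 tcp [ 0.4426 -0.1734  0.1712] jaw ang 1.597 down [-0.002  0.    -1.   ] q7 1.3 F [ 0.4  0.6 -0.2] open 1.005
```

View pics/wrist_14.65.png

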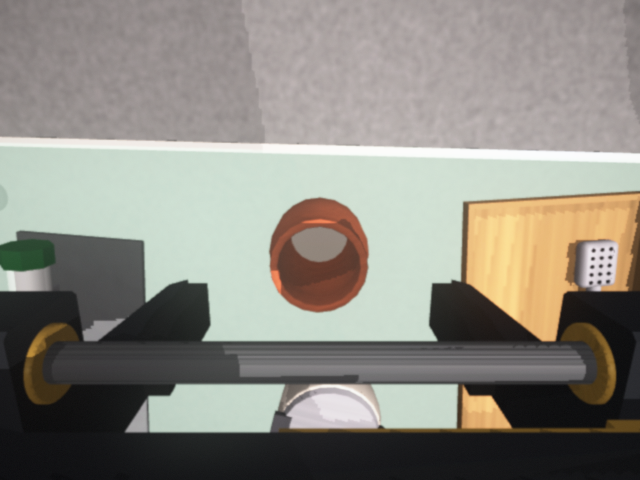

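```bash
python3 - <<'E'
from h import *
d=r.snapshot("wrist");
cv2.imwrite("pics/w3.png",cv2.resize(d["color"][180:340,240:400,::-1],None,fx=3.7,fy=3.7))
for p in [(320,262),(320,265),(320,268),(330,265)]: print(p,onz(d,*p,.092)[:2])
s=r.get_state();print(s["tool_pos"])
E
```

```text
(320, 262) [ 0.4435792  -0.17241334]
(320, 265) [ 0.44525702 -0.17236942]
(320, 268) [ 0.44694162 -0.17232532]
(330, 265) [ 0.44512185 -0.16703917]
[ 0.44360714 -0.17171425  0.17140969]
```

View pics/w3.png

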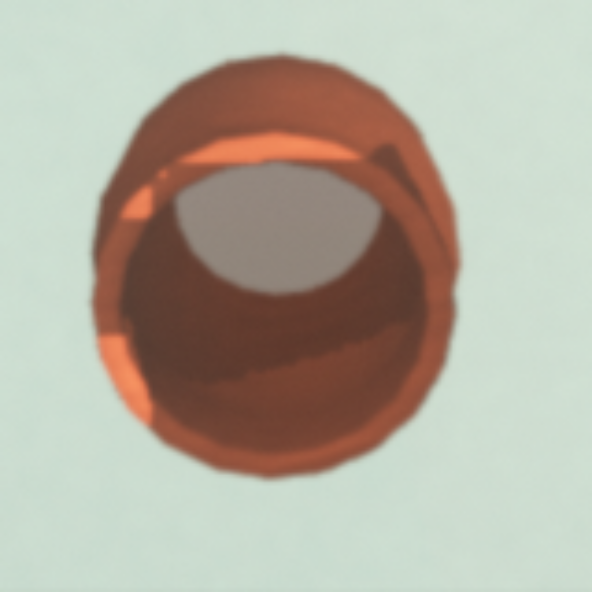

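Call:
play_rows --targets '[[[0,0,0],[0,-0.09,-0.5],0],[[0,0,0],[0,0,-0.7],0],[[0,0,0],[0,0,-0.7],0],[[0,0,0],[0,0,-0.5],0],[[0,0,0],[0,0,-0.3],0]]'

```text
clock: 15.25
tool_pos: [0.4443, -0.1729, 0.0622]
eef_rot: [-0.011, 0.707, 0.012, 0.707]
contact_force: [-0.3, 0.4, 1.1]
opening: 1.0
```

Call:
play_rows --targets '[[[0,0,0],[0,0,0],40],[[0,0,0],[0,0,0],70],[[0,0,0],[0,0,0],75],[[0,0,0],[0,0,0],80],[[0,0,0],[0,0,0],85]]' --newtons 12

```text
clock: 15.75
tool_pos: [0.4445, -0.1755, 0.0645]
eef_rot: [-0.011, 0.706, 0.011, 0.708]
contact_force: [-1.2, -0.0, 3.4]
opening: 0.686
```

Call:
play_rows --targets '[[[0,0,0],[0,0,0],100],[[0,0,0],[0,0,0],255],[[0,0,0],[0,0,0],255]]' --newtons 15

```text
clock: 16.05
tool_pos: [0.4445, -0.1755, 0.0644]
eef_rot: [-0.011, 0.706, 0.011, 0.708]
contact_force: [-0.9, 0.7, 6.0]
opening: 0.683
```

Call:
play_rows --targets '[[[0,0,0],[0,0,0.1],255],[[0,0,0],[0,0,0.2],255],[[0,0,0],[0,0,0.3],255],[[0,0,0],[0,0,0.4],255]]'

```text
clock: 16.45
tool_pos: [0.4433, -0.1753, 0.1041]
eef_rot: [-0.011, 0.708, 0.011, 0.706]
contact_force: [0.2, -0.2, -1.2]
opening: 0.689
```

```bash
python3 st.py wrist side=150,240,390,420
```

```text
t 16.45 tcp [ 0.4433 -0.1753  0.1041] jaw ang 1.602 down [-0.002  0.    -1.   ] q7 1.21 F [ 0.2 -0.2 -1.2] open 0.689
pics/wrist_16.45.png
pics/side_16.45.png
```

View pics/side_16.45.png

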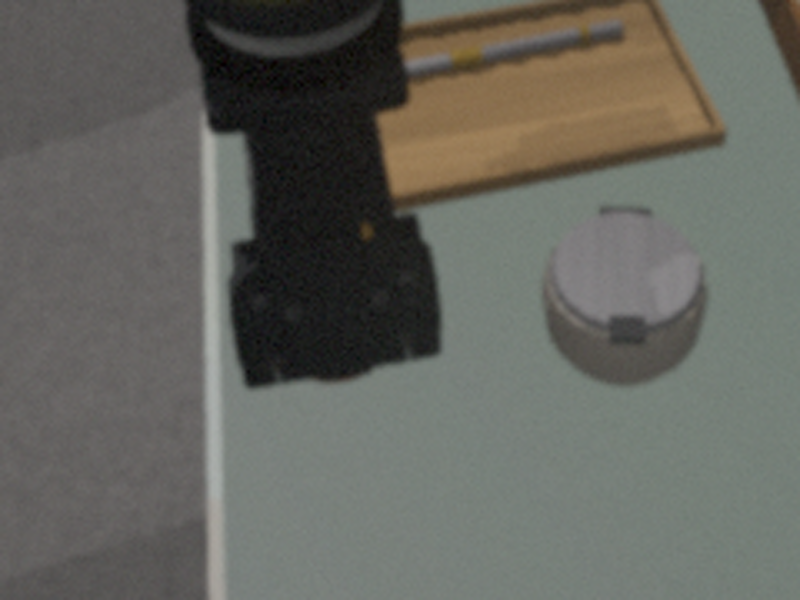

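View pics/wrist_16.45.png

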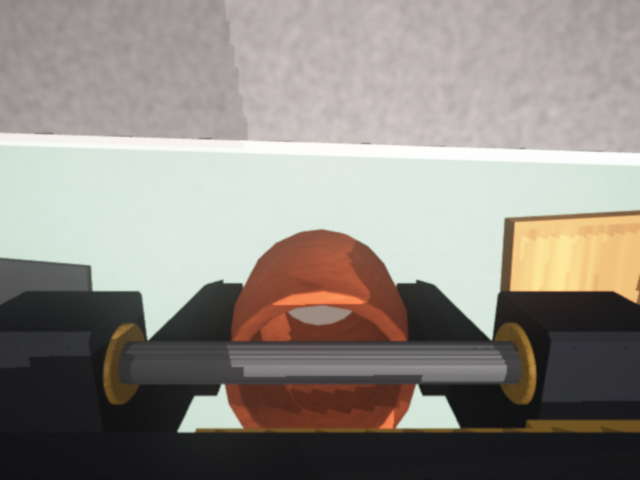

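Call:
play_rows --targets '[[[0,0,0],[0,0,0.5],255],[[0,0,0],[0,0,0.5],255],[[0,0,0],[0.15,0.2,0.2],255],[[0,0,0],[0.3,0.4,0],255],[[0,0,0],[0.4,0.55,0],255]]'

```text
clock: 17.05
tool_pos: [0.4778, -0.1296, 0.1514]
eef_rot: [-0.01, 0.707, 0.01, 0.707]
contact_force: [0.7, -0.9, -0.8]
opening: 0.687
```

Call:
play_rows --targets '[[[0,0,0],[0.45,0.62,0],255],[[0,0,0],[0.45,0.62,0],255],[[0,0,0],[0.45,0.62,0],255],[[0,0,0],[0.45,0.62,0],255],[[0,0,0],[0.45,0.62,0],255]]'

```text
clock: 17.55
tool_pos: [0.5683, -0.0034, 0.1508]
eef_rot: [-0.011, 0.707, 0.011, 0.707]
contact_force: [-0.2, -0.4, -1.2]
opening: 0.691
```

Call:
play_rows --targets '[[[0,0,0],[0.45,0.62,0],255],[[0,0,0],[0.45,0.62,0],255],[[0,0,0],[0.45,0.62,0],255],[[0,0,0],[0.45,0.62,0],255],[[0,0,0],[0.45,0.62,0],255]]'

```text
clock: 18.05
tool_pos: [0.658, 0.1206, 0.1505]
eef_rot: [-0.011, 0.708, 0.011, 0.707]
contact_force: [0.1, 0.2, -2.6]
opening: 0.688
```

Call:
play_rows --targets '[[[0,0,0],[0.35,0.5,0],255],[[0,0,0],[0.25,0.4,0],255],[[0,0,0],[0,0,0],255],[[0,0,0],[0,0,0],255]]'

```text
clock: 18.45
tool_pos: [0.681, 0.1548, 0.1505]
eef_rot: [-0.012, 0.708, 0.011, 0.706]
contact_force: [-1.2, -0.3, -2.3]
opening: 0.685
```

```bash
python3 st.py wrist side=280,120,440,240
```

```text
t 18.45 tcp [0.681  0.1548 0.1505] jaw ang 1.603 down [-0.002 -0.001 -1.   ] q7 0.99 F [-1.2 -0.3 -2.3] open 0.685
pics/wrist_18.45.png
pics/side_18.45.png
```

Call:
play_rows --targets '[[[0,0,0],[0.05,0.05,-0.4],255],[[0,0,0],[0,0,-0.5],255],[[0,0,0],[0,0,-0.5],255],[[0,0,0],[0,0,-0.35],255],[[0,0,0],[0,0,-0.1],255]]'

```text
clock: 19.05
tool_pos: [0.6825, 0.1555, 0.0751]
eef_rot: [-0.011, 0.708, 0.01, 0.706]
contact_force: [0.3, 0.4, -2.0]
opening: 0.691
```

```bash
python3 st.py side=280,120,440,240 top=200,150,400,300
```

```text
t 19.05 tcp [0.6825 0.1555 0.0751] jaw ang 1.602 down [-0.004 -0.002 -1.   ] q7 0.96 F [ 0.3  0.4 -2. ] open 0.691
pics/side_19.05.png
pics/top_19.05.png
```

View pics/side_19.05.png

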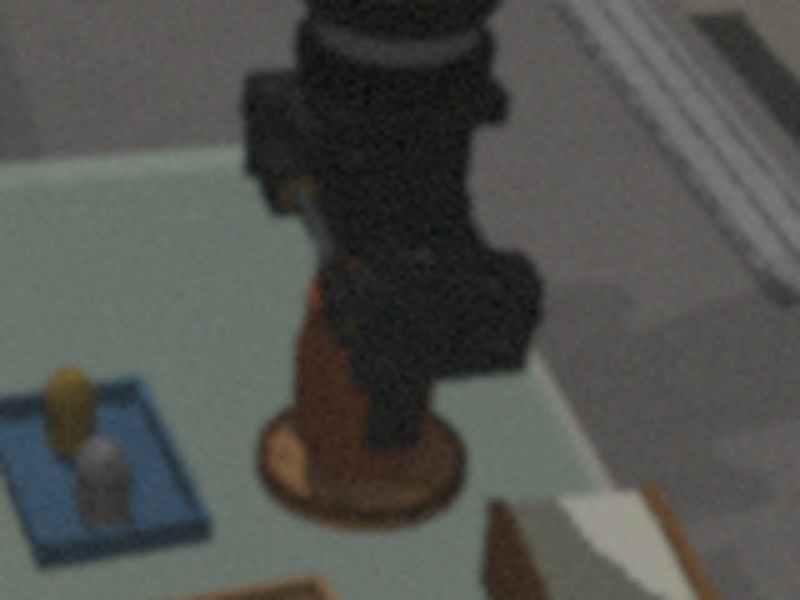

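Call:
play_rows --targets '[[[0,0,0],[0,0,-0.05],255],[[0,0,0],[0,0,-0.04],255],[[0,0,0],[0,0,-0.03],255],[[0,0,0],[0,0,0],255]]'

```text
clock: 19.55
tool_pos: [0.684, 0.1567, 0.0732]
eef_rot: [-0.011, 0.707, 0.011, 0.707]
contact_force: [1.1, -1.2, -2.1]
opening: 0.683
```

Call:
play_rows --targets '[[[0,0,0],[0,0,-0.04],255],[[0,0,0],[0,0,-0.03],255],[[0,0,0],[0,0,0],255]]'

```text
clock: 19.85
tool_pos: [0.684, 0.1566, 0.0706]
eef_rot: [-0.011, 0.707, 0.011, 0.707]
contact_force: [-1.1, -0.5, 2.8]
opening: 0.684
```

Contact. Release slowly.

Call:
play_rows --targets '[[[0,0,0],[0,0,0],75],[[0,0,0],[0,0,0],60],[[0,0,0],[0,0,0],40],[[0,0,0],[0,0,0],10],[[0,0,0],[0,0,0],0]]'

```text
clock: 20.35
tool_pos: [0.6839, 0.1566, 0.0701]
eef_rot: [-0.011, 0.707, 0.011, 0.707]
contact_force: [0.2, -0.5, -0.4]
opening: 0.989
```

Call:
play_rows --targets '[[[0,0,0],[0,0,0],0],[[0,0,0],[0,0,0.3],0],[[0,0,0],[0,0,0.6],0],[[0,0,0],[0,0,0.8],0],[[0,0,0],[0,0,1],0]]'

```text
clock: 20.85
tool_pos: [0.6831, 0.1563, 0.1789]
eef_rot: [-0.011, 0.708, 0.011, 0.706]
contact_force: [0.6, -0.5, -0.2]
opening: 1.002
```

```bash
python3 st.py wrist
```

```text
t 20.85 tcp [0.6831 0.1563 0.1789] jaw ang 1.602 down [-0.002 -0.001 -1.   ] q7 1.0 F [ 0.6 -0.5 -0.2] open 1.002
pics/wrist_20.85.png
```

View pics/wrist_20.85.png

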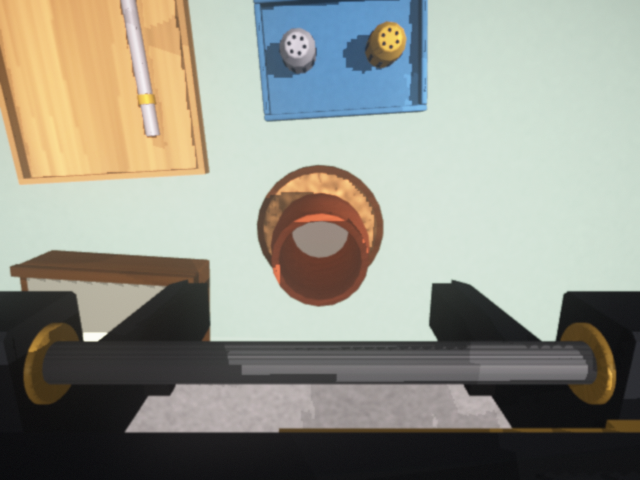

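Call:
play_rows --targets '[[[0,0,-0.045],[-0.1,-0.5,0],90],[[0,0,-0.045],[-0.2,-0.9,0],90],[[0,0,0],[-0.28,-1,0],90],[[0,0,0],[-0.28,-1,0],90],[[0,0,0],[-0.28,-1,0],90]]'

```text
clock: 21.4
tool_pos: [0.6366, -0.0227, 0.1775]
eef_rot: [0.021, 0.707, -0.022, 0.706]
contact_force: [0.4, 0.1, -0.3]
opening: 0.648
```

Call:
play_rows --targets '[[[0,0,0],[-0.28,-1,0],90],[[0,0,0],[-0.28,-1,0],90],[[0,0,0],[-0.28,-1,0],90],[[0,0,0],[-0.28,-1,0],90],[[0,0,0],[-0.28,-1,0],90]]'

```text
clock: 21.9
tool_pos: [0.58, -0.2223, 0.1776]
eef_rot: [0.021, 0.708, -0.022, 0.706]
contact_force: [-0.1, -0.3, 0.4]
opening: 0.644
```

Call:
play_rows --targets '[[[0,0,0],[-0.28,-1,0],90],[[0,0,0],[-0.28,-1,0],90],[[0,0,0],[-0.27,-1,0],90],[[0,0,0],[-0.1,-0.5,0],90],[[0,0,0],[0,0,0],90]]'

```text
clock: 22.4
tool_pos: [0.5411, -0.3653, 0.177]
eef_rot: [0.023, 0.708, -0.025, 0.705]
contact_force: [-0.3, 0.2, -0.4]
opening: 0.647
```

Call:
play_rows --targets '[[[0,0,0],[0,0,0],90],[[0,0,0],[0,0,0],90]]'

```text
clock: 22.6
tool_pos: [0.5455, -0.3572, 0.178]
eef_rot: [0.021, 0.707, -0.019, 0.707]
contact_force: [0.3, 0.1, 0.7]
opening: 0.646
```

```bash
python3 st.py wrist
```

```text
t 22.6 tcp [ 0.5455 -0.3572  0.178 ] jaw ang 1.514 down [-0.     0.002 -1.   ] q7 1.63 F [0.3 0.1 0.7] open 0.646
pics/wrist_22.60.png
```

View pics/wrist_22.60.png

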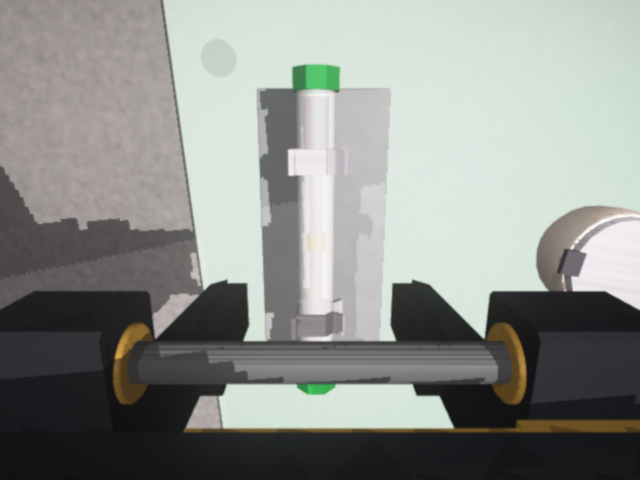

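```bash
python3 - <<'E'
from h import *
d=r.snapshot("wrist")
print(r.get_state()["tool_pos"])
for p,z in [((316,78),.073),((316,242),.073),((317,161),.08),((319,320),.08),((316,388),.073)]: print(p,onz(d,*p,z))
E
```

```text
[ 0.54577258 -0.35727597  0.17820603]
(316, 78) [ 0.45200671 -0.35280817  0.073     ]
(316, 242) [ 0.54266181 -0.35808353  0.073     ]
(317, 161) [ 0.49514125 -0.35473159  0.08      ]
(319, 320) [ 0.5897584  -0.35896256  0.08      ]
(316, 388) [ 0.64179724 -0.36385237  0.073     ]
```

Call:
play_rows --targets '[[[0,0,0],[-0.06,-0.02,-0.7],110],[[0,0,0],[0,0,-0.8],110],[[0,0,0],[0,0,-0.6],110],[[0,0,0],[0,0,-0.33],110],[[0,0,0],[0,0,0],110]]' --newtons 35

```text
clock: 23.2
tool_pos: [0.5421, -0.3587, 0.0793]
eef_rot: [0.021, 0.708, -0.02, 0.706]
contact_force: [-1.1, -0.8, 0.6]
opening: 0.566
```

```bash
python3 st.py side=240,360,440,480
```

```text
t 23.2 tcp [ 0.5421 -0.3587  0.0793] jaw ang 1.514 down [-0.003  0.002 -1.   ] q7 1.58 F [-1.1 -0.8  0.6] open 0.566
pics/side_23.20.png
```

Call:
play_rows --targets '[[[0,0,0],[0,0,0.03],170],[[0,0,0],[0,0,0],180],[[0,0,0],[0,0,0],190],[[0,0,0],[0,0,0],255],[[0,0,0],[0,0,0],255]]'

```text
clock: 23.75
tool_pos: [0.5431, -0.3602, 0.0827]
eef_rot: [0.021, 0.706, -0.021, 0.707]
contact_force: [0.8, 0.2, 1.9]
opening: 0.239
```

Call:
play_rows --targets '[[[0,0,0],[0,0,0],255],[[0,0,0],[0,0,0],255]]'

```text
clock: 23.95
tool_pos: [0.5431, -0.3601, 0.0825]
eef_rot: [0.021, 0.707, -0.021, 0.707]
contact_force: [-0.4, 1.3, 3.0]
opening: 0.238
```

```bash
python3 st.py wrist
```

```text
t 23.95 tcp [ 0.5431 -0.3601  0.0825] jaw ang 1.512 down [ 0.001 -0.    -1.   ] q7 1.58 F [-0.4  1.3  3. ] open 0.238
pics/wrist_23.95.png
```

View pics/side_23.20.png

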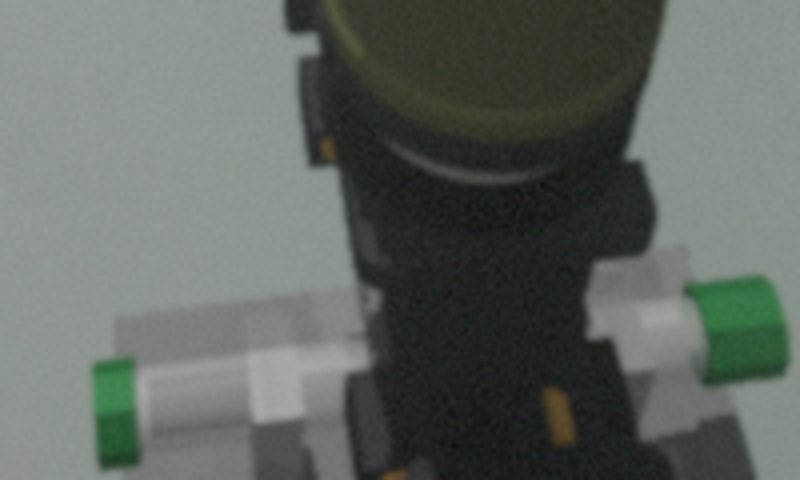

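Call:
play_rows --targets '[[[0,0,0],[0.01,0.15,0],255],[[0,0,0],[0.01,0.2,0],255],[[0,0,0],[0.01,0.2,0],255],[[0,0,0],[0.01,0.2,0],255],[[0,0,0],[0.01,0.2,0],255]]' --newtons 40

```text
clock: 24.5
tool_pos: [0.5443, -0.3205, 0.0816]
eef_rot: [0.021, 0.707, -0.02, 0.706]
contact_force: [-0.4, 1.3, -1.0]
opening: 0.24
```

Call:
play_rows --targets '[[[0,0,0],[0.01,0.2,0],255],[[0,0,0],[0.01,0.2,0],255],[[0,0,0],[0,0,0],255]]'

```text
clock: 24.8
tool_pos: [0.5459, -0.3037, 0.082]
eef_rot: [0.02, 0.707, -0.019, 0.707]
contact_force: [0.0, -0.1, -1.4]
opening: 0.238
```

```bash
python3 st.py wrist side=240,360,440,480
```

```text
t 24.8 tcp [ 0.5459 -0.3037  0.082 ] jaw ang 1.515 down [-0.     0.002 -1.   ] q7 1.48 F [ 0.  -0.1 -1.4] open 0.238
pics/wrist_24.80.png
pics/side_24.80.png
```

View pics/side_24.80.png

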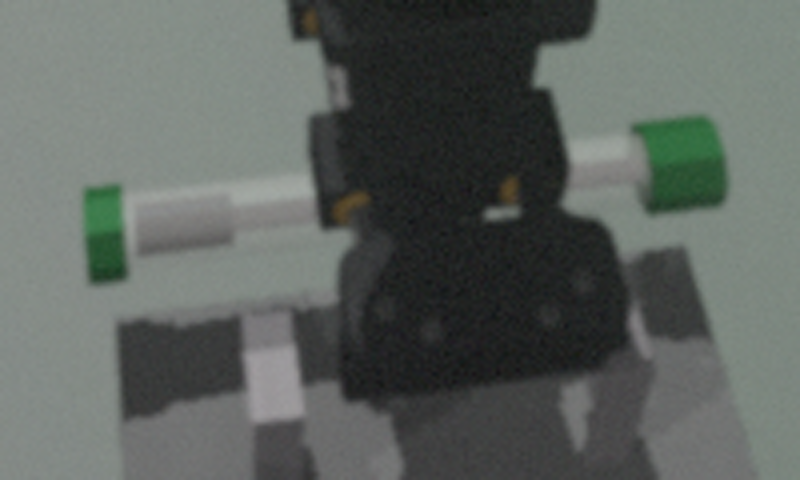

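View pics/wrist_24.80.png

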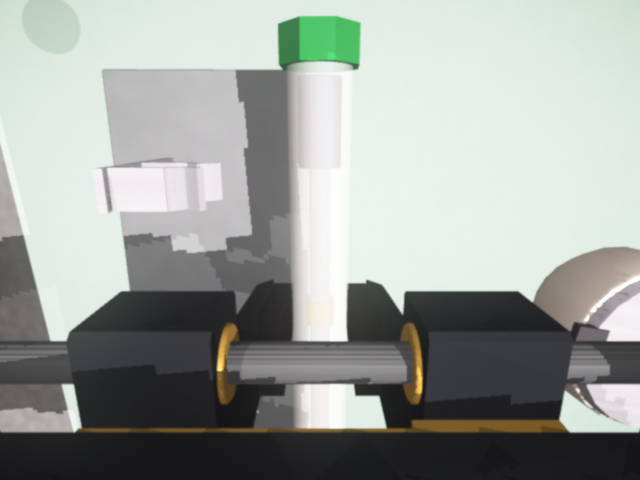

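Call:
play_rows --targets '[[[0,0,0],[0,0.1,0.6],255],[[0,0,0],[0,0.3,0.9],255],[[0,0,0.05],[-0.05,0.7,0.4],255],[[0,0,0.05],[-0.05,0.8,0],255],[[0,0,0.05],[-0.05,0.8,0],255]]'

```text
clock: 25.4
tool_pos: [0.5397, -0.1983, 0.159]
eef_rot: [-0.033, 0.706, 0.032, 0.707]
contact_force: [-0.4, 0.9, -0.9]
opening: 0.238
```

Call:
play_rows --targets '[[[0,0,0],[-0.05,0.8,0],255],[[0,0,0],[-0.05,0.8,0],255],[[0,0,0],[-0.05,0.8,0],255],[[0,0,0],[0,0.8,0],255],[[0,0,0],[0,0.6,0],255]]'

```text
clock: 25.9
tool_pos: [0.5337, -0.0444, 0.1584]
eef_rot: [-0.032, 0.706, 0.033, 0.707]
contact_force: [-0.4, -0.5, -0.6]
opening: 0.236
```

Call:
play_rows --targets '[[[0,0,0],[0,0.4,-0.4],255],[[0,0,0],[0,0,-0.8],255],[[0,0,0],[0,0,-0.8],255],[[0,0,0],[0,0,0],255],[[0,0,0],[0,0,0],255]]'

```text
clock: 26.4
tool_pos: [0.5336, -0.0305, 0.0783]
eef_rot: [-0.032, 0.707, 0.032, 0.706]
contact_force: [0.3, 0.2, 0.4]
opening: 0.234
```

```bash
python3 st.py wrist side=180,180,420,360
```

```text
t 26.4 tcp [ 0.5336 -0.0305  0.0783] jaw ang 1.662 down [-0.001 -0.    -1.   ] q7 1.06 F [0.3 0.2 0.4] open 0.234
pics/wrist_26.40.png
pics/side_26.40.png
```

View pics/side_26.40.png

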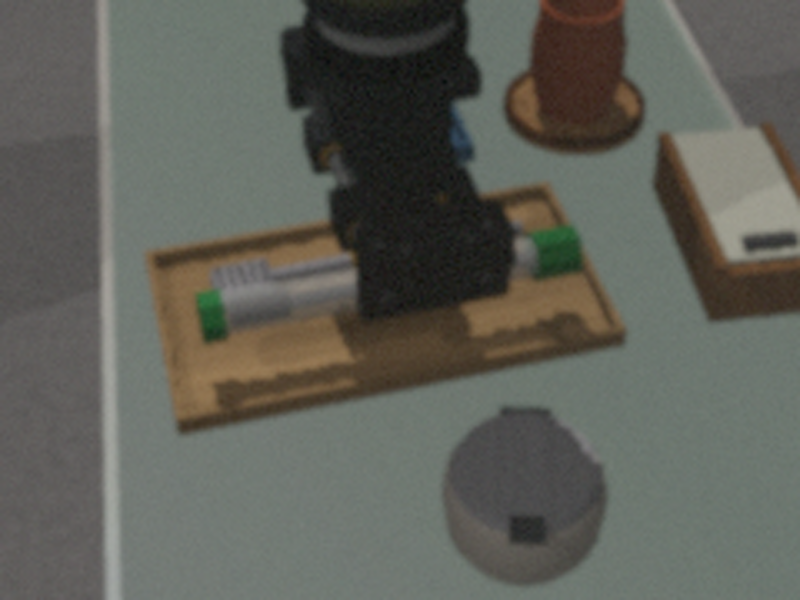

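View pics/wrist_26.40.png

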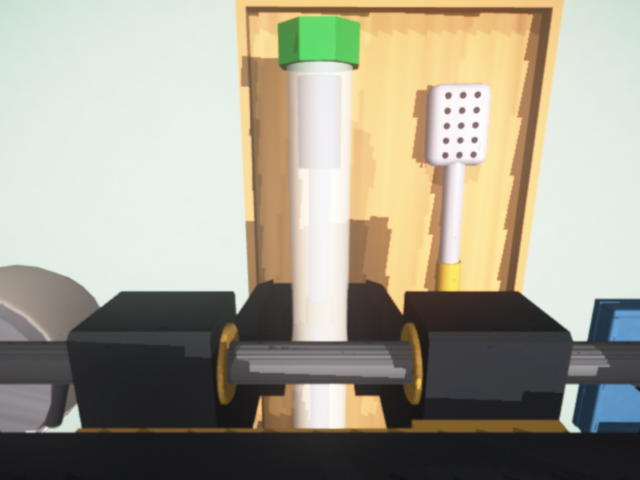

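Call:
play_rows --targets '[[[0,0,0],[0,0.12,-0.3],255],[[0,0,0],[0,0,-0.25],255],[[0,0,0],[0,0,-0.1],255],[[0,0,0],[0,0,-0.04],255],[[0,0,0],[0,0,0],255]]'

```text
clock: 27.0
tool_pos: [0.5331, -0.0252, 0.0507]
eef_rot: [-0.032, 0.707, 0.032, 0.706]
contact_force: [-0.8, 1.0, 1.2]
opening: 0.24
```

Call:
play_rows --targets '[[[0,0,0],[0,0,-0.04],255],[[0,0,0],[0,0,0],255]]'

```text
clock: 27.2
tool_pos: [0.5331, -0.0252, 0.0505]
eef_rot: [-0.033, 0.706, 0.032, 0.706]
contact_force: [-4.2, 0.4, 17.1]
opening: 0.234
```

Contact with the tray floor; release.

Call:
play_rows --targets '[[[0,0,0],[0,0,0.02],185],[[0,0,0],[0,0,0],170],[[0,0,0],[0,0,0],170],[[0,0,0],[0,0,0.2],170],[[0,0,0],[0,0,0.5],165]]'

```text
clock: 27.7
tool_pos: [0.5325, -0.0254, 0.077]
eef_rot: [-0.032, 0.707, 0.032, 0.705]
contact_force: [-0.1, -0.5, 0.3]
opening: 0.349
```

Call:
play_rows --targets '[[[0,0,0],[0,0,1],160],[[0,0,0],[0,0,1],160],[[0,0,0],[0,0,1],160],[[0,0,0],[-1,0,0.5],160],[[0,0,0],[-1,0,0.5],160]]'

```text
clock: 28.2
tool_pos: [0.4534, -0.0253, 0.2393]
eef_rot: [-0.032, 0.705, 0.032, 0.707]
contact_force: [-0.3, -0.5, 0.2]
opening: 0.372
```

```bash
python3 st.py wrist side=180,150,460,360 top=80,140,560,380
```

```text
t 28.2 tcp [ 0.4534 -0.0253  0.2393] jaw ang 1.661 down [ 0.003  0.    -1.   ] q7 1.15 F [-0.3 -0.5  0.2] open 0.372
pics/wrist_28.20.png
pics/side_28.20.png
pics/top_28.20.png
```

View pics/side_28.20.png

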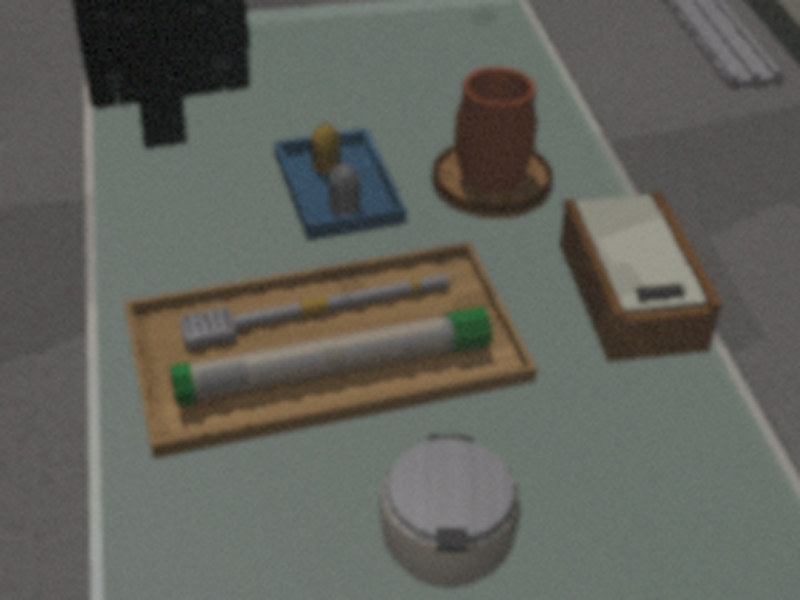

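View pics/top_28.20.png

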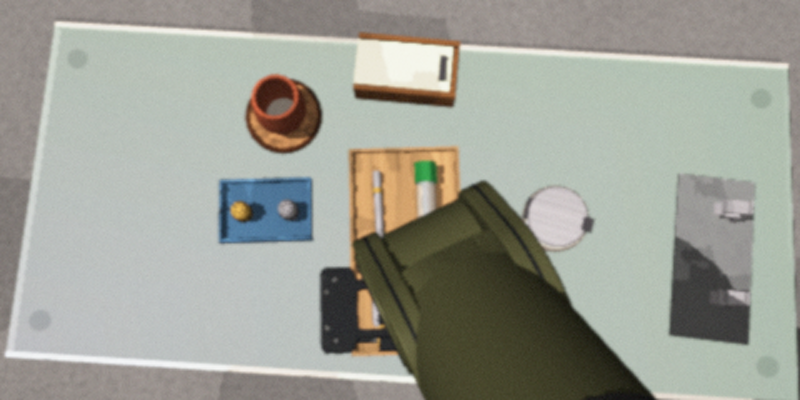

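```bash
python3 - <<'E'
from h import *
d=r.snapshot("side"); h=cv2.cvtColor(d["color"],cv2.COLOR_RGB2HSV).astype(int);H,S=h[...,0],h[...,1]
g=((H>45)&(H<85)&(S>100)).astype(np.uint8)*255
P=[]
for c in blobs(g,220,240,370,310)[:2]:
    m=cv2.moments(c);P.append(onz(d,m["m10"]/m["m00"],m["m01"]/m["m00"],.029));print("tube end",P[-1].round(3))
P.sort(key=lambda p:p[0]); mid=P[0]+(P[1]-P[0])*94/182
def loc(p,c,y):
    v=p[:2]-c;return (v@[np.cos(y),np.sin(y)],v@[-np.sin(y),np.cos(y)])
print("tube in tray",np.round(loc(mid,np.array([.531,0.]),.09),3),"yaw",np.arctan2(*(P[1]-P[0])[[1,0]])-.09)
# bombilla ends from crop coords (scale 800/280)
k=280/800
a=onz(d,180+182*k,150+328*k,.0215);b=onz(d,180+447*k,150+283*k,.0215);print("bomb",a,b,loc((a+b)/2,np.array([.531,0.]),.09))
t=r.snapshot("top")
print("gourd rim", onz(t,80+275*.6,140+99*.6,.098))
a=cv2.imread("pics/side0.png").astype(int);b=d["color"][...,::-1].astype(int)
for n,(x0,y0,x1,y1) in dict(bowl=(305,295,370,360),box=(370,210,440,280)).items():
    A=a[y0:y1,x0:x1].mean(2).astype(np.float32);B=b[y0:y1,x0:x1].mean(2).astype(np.float32);print(n,"shift px",cv2.phaseCorrelate(A,B)[0])
E
python3 st.py
```

```text
tube end [ 0.625 -0.011  0.029]
tube end [ 0.44  -0.031  0.029]
tube in tray [ 0.003 -0.021] yaw 0.015152238957494749
bomb [0.44380748 0.02416969 0.0215    ] [0.62192959 0.03718332 0.0215    ] (np.float64(0.004618132516871709), np.float64(0.030384410041742027))
gourd rim [0.67846093 0.15509573 0.098     ]
bowl shift px (0.041525061279259035, -0.0033600091166832158)
box shift px (-0.059953371042922754, 0.0966604007363614)
t 28.45 tcp [ 0.4544 -0.0255  0.2381] jaw ang 1.662 down [ 0.002  0.    -1.   ] q7 1.15 F [ 1.4  0.6 -0.3] open 0.374
```

All checks are within tolerance, so I'm handing in.

```bash
python3 -c "
from plant import r
print(r.finish_job())"
```

```text
the job is handed in; nothing more can be done
None
```

All the pieces are in place and the job is handed in at about 28.5 s of the 125 s. The hand-in reports no verdict, so the numbers below are my own last camera checks.

| Piece | Where it ended up | Tolerance |
|---|---|---|
| Tube | in the tray at about (3, -21) mm, 0.015 rad off lengthwise | 30 x 55 mm, 0.3 rad |
| Bombilla | in the tray at about (5, 30) mm, lengthwise and flat | 30 x 55 mm, 0.3 rad |
| Brass and steel filters | both standing upright in the blue dish (seen in the pictures, not measured) | ±26 x ±43 mm, 0.15 rad |
| Gourd | upright on the saucer, rim centre about 5 mm from the middle | 15 mm |
| Sugar bowl, filter box | image shift of 0.1 px or less from the start | 15 mm |

The tube came out of its clips cleanly with a level sideways pull. The gripper ended well clear above everything.

- **Unexpected forces:** The fingertips pressed on the glass with about 15 N when I closed on the bombilla. The tube met the tray floor with about 17 N. Both are under the 40 N limit.
- **Gourd position:** The final reading came from one top view. The gripper position at release put the gourd within about 1 mm of the saucer's centre, so the two readings differ by about 4 mm. Both are inside the limit.

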